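# Set the amber reference glass in the photometer

## Robot

A 6-joint arm with a two-finger parallel gripper is mounted at the origin on a cart in front of the work surface, level with it; the furniture and walls round the work are solid. World frame = base frame: x ahead of the robot, y to its left, z up, the work surface at z = 0. Lengths are in m, angles in rad, forces in N, time in s.
With the tool pointing down it reaches from about 0.325 to 0.9 m from the base axis. Payload 6.1 kg.
Tool frame: the origin (TCP) lies midway between the tips of the shut fingers; the grasp point (between the pads) lies arm.grip_point_offset behind it (arm.grip_point_offset is the distance from the TCP to the grasp point, in m); x points along the fingers, y is the direction in which the jaws open and shut, and the axes are right-handed (so a half turn about x gives the same grasp; the last joint's range is limited). The gripper opens to 85 mm and grips with 20 to 120 N. Pads are 22 mm wide; open, the fingers measure 114 mm over their backs; the gripper's body (76 mm by 85 mm) begins 54 mm behind the grasp point. The pads swing forward as they close: fully open they stand 13 mm farther back than shut.
Start: joints at [-1.327, 0.22, 1.526, -0, 1.395, -0.126], TCP at [0.226, -0.583, 0.198] pointing down, gripper open.
Joint ranges: [-2.98, 2.98], [-0.91, 2.08], [0.09, 2.57], [-1.24, 4.39], [0.2, 2.65], [-2.68, 2.68]. Speed limits (rad/s): [2.57, 2.57, 3.01, 3.14, 3.14, 3.14].

## Interface

Orientations are given as a unit quaternion [w, x, y, z].
In Python, from station import arm gives the robot as it stands.
- The arm moves only by the tool jog_arm, never from a script. Its argument "steps" is a list of rows, each a list of 5 numbers: the shift along the world's x, y, z scaled (see below), then the turn about the world's z scaled (see below), then the closure, from -1 (fully open) to 1 (shut). A call has 1 to 12 rows; each row is the pose to reach, as a shift and turn from the pose commanded when the call began; what a row does not reach only later rows make up. The controller multiplies each number of a shift by 0.25 m and each number of a turn by 90 degrees. A row lasts 1/12 s, in which the tool goes at most 41.7 mm and 7.16 degrees, less where a joint would pass 70% of its speed; a pose out of reach is approached as far as the arm can. A call with a number of a shift or a turn outside -1 to 1 is refused whole. A call with a gripper value outside its range is refused whole. The fingers move at their own pace and stop on an object; "force" is the grip in N (left out, the last holds). Time passes only in rows, so rows that repeat a pose let the fingers close. It gives the time, the measured TCP pose, the force and the opening at its end, in the units of the state.
- arm.state(): the state, without advancing time (a new reading comes with each control period).
- arm.get_image(name): name is "side" or "top" or "wrist"; returns the picture (400x640x3 uint8, blue, green, red); there is no depth.
- arm.camera_params(name): a dict with "camera_matrix" (3x3 intrinsics, pixels), "k1" (the pictures are not rectified: a ray, as slopes to the right and down, at radius r is drawn at 1 + k1 r^2 times it, then the intrinsics apply), "extrinsics" (4x4, takes a point from camera to world coordinates). Camera axes: x right, y down, z forward; pixel columns grow to the right and rows downward; lengths in m; the calibration is good to about 2 mm. A picture is of the moment at which its call begins: read the wrist's pose just before it. camera_params takes no time and is no camera call; for the wrist camera it gives the pose at the moment of the call.
- arm.close_job(): hands the job in, once; it reports no verdict.
Trained networks look in the newest picture that a camera, given by its name, has taken for a name from the list of things; names that differ only in an ending like _2 or _b are one class to them, and where a whole thing is asked for, a point or a joint stands for the part that bears it (a point fixed in the world has none). Each returns a list of dicts, best first, with "p" (0 to 1); they miss things now and then, are a little off and sometimes report something else, mostly with a low value. They report only what shows in the picture. A call takes as long as a camera call.
- arm.outline_of(camera, query): "region" (400x640 bool, what is visible of it) and "bbox" ([left, top, right, bottom] in pixels, round what is visible of it).
The state is a dict: "time": time; "qpos": joint angles; "dq": joint speeds; "joint_efforts": joint torques, N m; "eef_pos": TCP position; "tcp_rot": TCP orientation; "force": force on the tool from outside, world axes, zero at the start; "torque": the same for the moment, N m; "grip_width": finger opening in m.
Only numpy, scipy, OpenCV 4.12 (cv2) and the standard library are available. Lean on these libraries where they do the work, as an engineer would, in place of code of your own. Each camera call takes 0.05 s, during which the arm holds its last target.

## Task

Check glass for the bench photometer: take the amber reference glass from the tray, never touching its clear faces with the fingers, and set it gently and fully home in the photometer's cell well with those two faces towards the lamp and the detector. Then slide the blue hood fully shut over it. Leave the green glass in the tray and everything else on the table as it is.

Things in the scene. Friction and masses are not known exactly. Their poses are not given: they have to be found in the camera images.
- amber_cell: Reference glass to load: upright framed block, 26 x 26 mm, 70 mm tall, 65 to 125 g, loose in the white tray. Origin: centre of its underside, z up. Clear faces at +x and -x; flat black frame sides at +y and -y, 26 mm apart, to be gripped; black foot (0 to 16 mm high), orange cap (62 to 70 mm). A white line on the cap runs along x, clear face to clear face. Half a turn makes no difference.
- amber_cell_pane: The amber pane in amber_cell, same origin and axes. Its outer faces at +x and -x are the clear faces not to be touched by the fingers: 18 mm wide, from 16 to 62 mm height, 1 mm proud of the frame sides.
- green_cell: A second reference glass of the same shape and size with a green pane and a green cap, standing in the same tray about 90 mm away; stays where it is. Origin and axes as for amber_cell.
- tray: Low white tray, fixed, 180 x 84 mm, rim 10 mm high, floor 4 mm thick (the glasses stand on it at 4 mm). Origin: centre of its underside, its length along x.
- photometer: Bench photometer, fixed: grey base 116 mm in x, y from -104 to +132 mm, its deck 40 mm above the table. Origin: on the table under the axis of the square cell well, z up. The light path runs along y, marked by a white line on the deck on either side of the well. Beside the well's low guide collar there are in x only two rails, 4 mm high, 39 mm from its axis.
- well_floor (a point): Centre of the floor of the cell well, 18 mm above the table, where the underside of a seated glass rests; axes as photometer. The well is 29.2 mm square, sides along x and y, 22 mm deep, with a black sloping guide collar round its mouth, 4 mm high and 34 mm wide inside at its top. A seated glass stands 48 mm out of the deck and has about 7 degrees of play.
- hood_grip (a point): Point in the white grip on top of the blue hood, 129 mm above the table. The grip is an upright bar 44 mm long in the photometer's x, 14 mm thick in y, standing from 105 to 141 mm above the table; this point lies 12 mm below its top and 24 mm above the hood's flat roof, in the middle. It moves with the hood.
- hood (a joint): Slide of the blue light hood (channel 75 mm wide in x, 84 mm long in y, top 105 mm above the table, open at both ends) along the photometer's y, in m: 0 = fully shut, centred over the well and reaching from lamp block to detector block; 0.080 = fully open over the detector block. Starts 0.072 to 0.080, stays where left, takes about 4 to 6 N to move, has end stops.
- stamp: Date stamp with a wooden knob, 86 mm tall, standing behind the work; to be left alone. Origin under its centre.
- tape: Roll of white label tape, 68 mm across, 24 mm high, lying in front; to be left alone. Origin under its centre.
- spray: Spray bottle with a blue head, 198 mm tall, behind the work; to be left alone. Origin under its centre.
- full_can: Sealed tin can, 71 mm across, 107 mm tall, behind the photometer; to be left alone. Origin under its centre.
- lamp_lens (a point): Front of the lamp's steel lens barrel (yellow lens), 68 mm above the table, 30 mm from the well axis at the photometer's -y. The black lamp block behind it is 60 mm wide in x, spans y -92 to -36 mm and is 96 mm high above the table.
- detector_lens (a point): Front of the detector's steel lens barrel, 68 mm above the table, 30 mm from the well axis at the photometer's +y. The black detector block behind it is 60 mm wide in x, spans y 36 to 116 mm and is 96 mm high above the table; the open hood is parked over it.
- black_pen: White marker pen with a black cap, 140 mm long, lying near the front edge of the table; to be left alone. Origin under its centre.

How it is judged:
By the outcome, as a careful person would: the job done as asked, in the order asked, and still so for the second after the job is handed in, with the robot touching nothing.
It also fails if it takes over 51 s, if anything falls off the work surface, if the arm or the gripper's body presses on something with over 40 N, if the wrist force passes 120 N, or if a joint passes its speed limit or range.

## Working session

There is one attempt and no reset: what is moved stays moved. The work goes in short steps, Python scripts to look and compute and a tool call to move; the robot and the scene stay as the last step left them, time stands still between calls to the robot, and variables do not carry over. Pictures are saved under pics/ and viewed, and the job is handed in when it is done.

Besides the shell and the picture viewer there is one more tool, called after "Call:" by a JSON object that holds its "method" and its "body", one argument or row to a line. jog_arm: Moves the arm, as the interface text tells. Shifts and turns lie within -1 to 1; 1 stands for 0.25 m of shift or 90 degrees of turn. Its arguments: {"type":"object","properties":{"steps":{"type":"array"},"force":{"type":"number"}},"required":["steps"]}

```bash
ls; mkdir -p pics; cat > h.py <<'E'
import numpy as np, cv2
from station import arm
def ray(cam,uv,P=None):
    P=P or arm.camera_params(cam)
    K=np.array(P["camera_matrix"]);k=P["k1"]
    d=np.linalg.inv(K)@[uv[0],uv[1],1.]; s=d[:2].copy()
    for _ in range(30): s=d[:2]/(1+k*(s@s))
    T=np.array(P["extrinsics"])
    return T[:3,3],T[:3,:3]@[s[0],s[1],1.]
def atz(cam,uv,z,P=None):
    o,d=ray(cam,uv,P); return o+d*(z-o[2])/d[2]
def proj(cam,p,P=None):
    P=P or arm.camera_params(cam)
    K=np.array(P["camera_matrix"]);T=np.array(P["extrinsics"])
    q=T[:3,:3].T@(np.array(p)-T[:3,3]); s=q[:2]/q[2]; s=s*(1+P["k1"]*(s@s))
    return (K@[s[0],s[1],1])[:2]
E
python3 - <<'E'
from h import *
s=arm.state();print({k:np.round(v,4) for k,v in s.items()}, arm.grip_point_offset)
for c in ["top","side","wrist"]:
    cv2.imwrite(f"pics/{c}0.png",arm.get_image(c)); P=arm.camera_params(c); print(c,np.round(P["camera_matrix"],1).tolist(),P["k1"],np.round(P["extrinsics"],3).tolist())
E
```

```text
pics
{'time': np.float64(0.0), 'qpos': array([-1.3271,  0.2212,  1.5276,  0.    ,  1.3947, -0.1261]), 'dq': array([-0.    , -0.    ,  0.001 , -0.0013, -0.0019, -0.0018]), 'joint_efforts': array([ 2.00000e-04, -4.96894e+01, -3.89395e+01, -3.00000e-04,
        1.08000e-02,  0.00000e+00]), 'eef_pos': array([ 0.2257, -0.5821,  0.1974]), 'tcp_rot': array([-0.1293, -0.695 , -0.1307,  0.6951]), 'force': array([0.4195, 0.4204, 0.457 ]), 'torque': array([ 0.0414,  0.0382, -0.0219]), 'grip_width': np.float64(0.0851)} 0.0187
top [[452.0, 0.0, 313.6], [0.0, 452.0, 204.6], [0.0, 0.0, 1.0]] -0.028858048331900008 [[0.012, -0.982, 0.187, 0.35], [-1.0, -0.013, -0.002, 0.092], [0.004, -0.187, -0.982, 0.998], [0.0, 0.0, 0.0, 1.0]]
side [[410.8, 0.0, 324.1], [0.0, 410.8, 196.8], [0.0, 0.0, 1.0]] -0.009314605353349336 [[-0.949, -0.174, 0.262, 0.291], [-0.314, 0.538, -0.782, 0.782], [-0.005, -0.825, -0.565, 0.608], [0.0, 0.0, 0.0, 1.0]]
wrist [[322.0, 0.0, 316.6], [0.0, 322.0, 199.4], [0.0, 0.0, 1.0]] 0.021534904160999537 [[0.361, -0.884, -0.297, 0.302], [-0.933, -0.342, -0.113, -0.553], [-0.001, 0.318, -0.948, 0.372], [0.0, 0.0, 0.0, 1.0]]
```

View pics/top0.png

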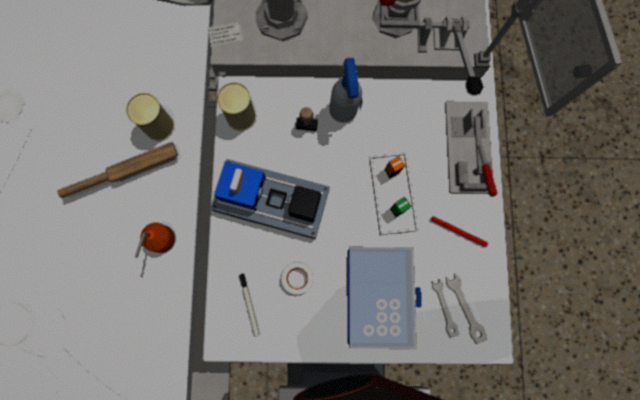

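View pics/side0.png

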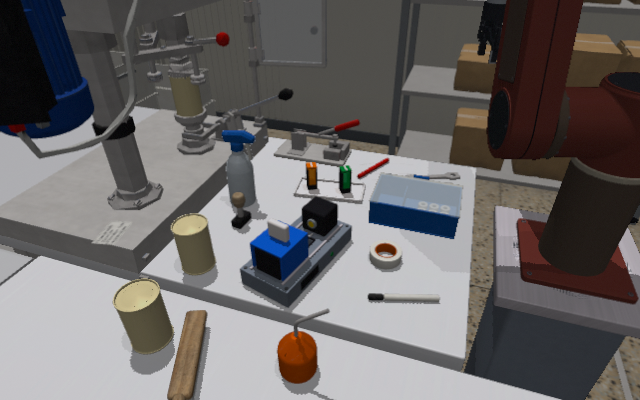

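View pics/wrist0.png

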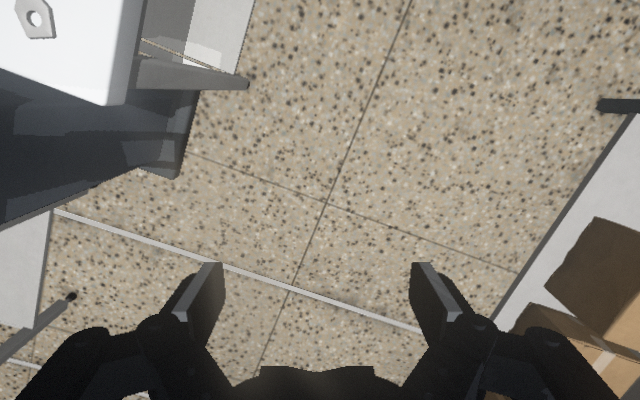

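Top picture: amber cap near (395,166), green cap (401,206), well near (277,199), open hood at (240,185). The rows at the top are world +x, and left is world +y. I'll zoom in for measurement.

```bash
python3 - <<'E'
from h import *
im=cv2.imread("pics/top0.png")
a=cv2.resize(im[145:245,205:335],None,fx=6,fy=6,interpolation=cv2.INTER_CUBIC); cv2.imwrite("pics/z1.png",a)
b=cv2.resize(im[145:240,365:425],None,fx=6,fy=6,interpolation=cv2.INTER_CUBIC); cv2.imwrite("pics/z2.png",b)
for n in ["amber_cell","green_cell","tray","photometer","hood"]:
  for c in ["top","side"]:
    for d in arm.outline_of(c,n)[:2]:
        m=d["region"]; ys,xs=np.nonzero(m); r=cv2.minAreaRect(np.c_[xs,ys].astype(np.float32)); print(n,c,d["p"],d["bbox"],np.round(r[0],1),np.round(r[1],1),round(r[2],1))
E
```

```text
amber_cell top 0.56 [386.2, 157.1, 405.0, 176.4] [393.8 166.6] [15.2 18.8] 63.4
amber_cell side 0.57 [305.1, 161.8, 319.1, 190.1] [311.9 175.4] [27.1 10.9] 87.1
green_cell top 0.65 [389.7, 199.8, 413.7, 216.5] [399.5 206.7] [14.4 21.6] 56.3
green_cell side 0.76 [342.7, 163.7, 351.9, 195.5] [345.5 178.5] [27. 11.] 90.0
green_cell side 0.69 [240.9, 196.6, 354.4, 303.5] [293.6 246.9] [ 74.1 121.9] 42.8
tray top 0.63 [367.7, 155.3, 419.8, 236.0] [393.  193.2] [80.2 38.3] 81.5
tray top 0.51 [328.5, 57.0, 359.5, 124.9] [345.5  90. ] [64. 33.] 90.0
tray side 0.93 [294.0, 178.0, 366.3, 200.7] [329.5 189.3] [70.4 20.6] 5.9
photometer top 0.73 [212.6, 159.9, 329.4, 238.4] [269.7 198.4] [111.4  57.1] 14.9
photometer top 0.53 [280.1, 261.8, 314.9, 294.5] [296.2 278.2] [30.4 31.1] 45.0
photometer side 0.6 [242.1, 197.9, 352.6, 304.4] [293.1 247.8] [ 73.2 121.2] 42.6
photometer side 0.17 [366.0, 291.7, 441.3, 303.7] [403.5 297.2] [73.1  8.6] 1.8
hood top 0.56 [389.4, 200.3, 412.9, 213.0] [399.6 206.1] [13.7 20.2] 54.5
hood top 0.55 [211.0, 160.4, 264.2, 212.4] [239.3 185.2] [45.6 40.3] 15.7
hood side 0.88 [250.5, 215.5, 309.6, 278.9] [279.6 247.8] [56.2 52.3] 27.3
hood side 0.69 [241.2, 195.7, 352.1, 305.8] [293.9 246.6] [ 74.2 121.3] 42.9
```

View pics/z1.png

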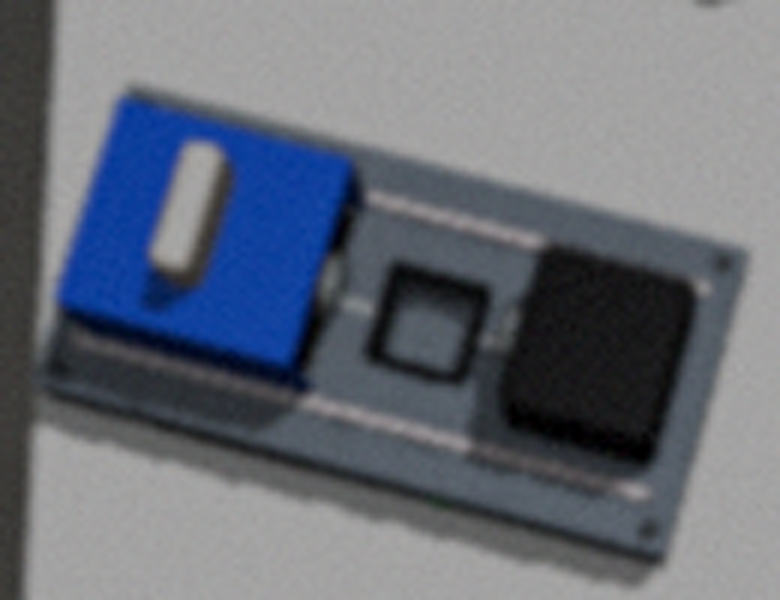

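View pics/z2.png

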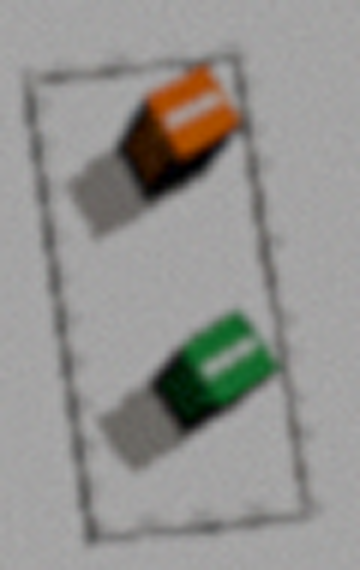

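```bash
cat >> h.py <<'E'
def z1(p): return (p[0]+.5)/6-.5+205,(p[1]+.5)/6-.5+145
def z2(p): return (p[0]+.5)/6-.5+365,(p[1]+.5)/6-.5+145
E
python3 - <<'E'
from h import *
c=[atz("top",z2(p),.074) for p in [(205,65),(243,120),(185,158),(147,103),(168,122),(228,98)]]
print(np.round(c,4)); print("amber ctr",np.mean(c[:4],0),"line ang",np.degrees(np.arctan2(*(c[5]-c[4])[[1,0]])), np.degrees(np.arctan2(*(c[0]-c[3])[[1,0]])))
c=[atz("top",z1(p),.040) for p in [(745,250),(660,560),(45,390),(130,90)]]
print(np.round(c,4),[np.linalg.norm(c[i]-c[(i+1)%4]).round(4) for i in range(4)])
yv=(c[3]-c[0])+(c[2]-c[1]); a=np.arctan2(-yv[0],yv[1]); print("photo yaw",np.degrees(a))
R=np.array([[np.cos(a),-np.sin(a)],[np.sin(a),np.cos(a)]])
print("well from base",np.mean(c,0)[:2]-R@[0,.014])
c=[atz("top",z1(p),.044) for p in [(395,265),(490,285),(460,383),(368,360)]]
print("collar",np.mean(c,0),np.round(c,4))
c=[atz("top",z1(p),.141) for p in [(208,145),(172,280)]]; print("grip",np.mean(c,0),c)
E
```

```text
[[ 0.635  -0.0893  0.074 ]
 [ 0.615  -0.1023  0.074 ]
 [ 0.6008 -0.0814  0.074 ]
 [ 0.6207 -0.0684  0.074 ]
 [ 0.6139 -0.0757  0.074 ]
 [ 0.623  -0.0972  0.074 ]]
amber ctr [ 0.61786917 -0.08536528  0.074     ] line ang -67.01462042529708 -55.6445621206602
[[0.5736 0.0581 0.04  ]
 [0.4604 0.0875 0.04  ]
 [0.5187 0.3089 0.04  ]
 [0.6308 0.2838 0.04  ]] [np.float64(0.1169), np.float64(0.2289), np.float64(0.1148), np.float64(0.2329)]
photo yaw -14.484173527914265
well from base [0.54236934 0.17104262]
collar [0.54422049 0.17170993 0.044     ] [[0.5654 0.1843 0.044 ]
 [0.5585 0.1499 0.044 ]
 [0.5225 0.1598 0.044 ]
 [0.5305 0.1929 0.044 ]]
grip [0.56026007 0.2420562  0.141     ] [array([0.58288504, 0.23721458, 0.141     ]), array([0.5376351 , 0.24689782, 0.141     ])]
```

```bash
cat >> h.py <<'E'
from scipy.spatial.transform import Rotation as Ro
def tcp():
    s=arm.state();w,x,y,z=s["tcp_rot"];M=Ro.from_quat([x,y,z,w]).as_matrix()
    return s["time"],np.array(s["eef_pos"]),M,np.degrees(np.arctan2(M[1,1],M[0,1])),np.array(s["force"]),s["grip_width"]
E
python3 - <<'E'
from h import *
t,p,M,y,f,g=tcp(); print(t,p,M.round(3),y)
d=np.array([.6,-.085,.2])-p; print(d/.25, [(a-y)/90 for a in (25,25-180)])
P=arm.camera_params("wrist");print((M.T@(np.array(P["extrinsics"])[:3,3]-p)).round(4))
E
```

```text
0.65 [ 0.22589541 -0.58274871  0.19853548] [[-0.     0.361 -0.932]
 [-0.    -0.932 -0.361]
 [-1.     0.     0.   ]] -68.81100182534774
[1.49641834 1.99099482 0.00585808] [np.float64(1.042344464726086), np.float64(-0.9576555352739139)]
[-0.1741  0.     -0.082 ]
```

Call:
{"method": "jog_arm", "body": {
  "steps": [
    [0.75, 1, 0.4, 0.5, -1],
    [0.75, 1, 0.4, 0.5, -1],
    [0.75, 1, 0.4, 0.5, -1],
    [0.75, 1, 0.4, 0.5, -1],
    [0.75, 1, 0.4, 0.5, -1],
    [0.75, 1, 0.4, 0.5, -1],
    [0.75, 1, 0.4, 0.5, -1],
    [0.75, 1, 0.4, 0.5, -1],
    [0.75, 1, 0.4, 0.5, -1]
  ]
}}

```text
time: 1.4
eef_pos: [0.4175, -0.3288, 0.302]
tcp_rot: [0.389, 0.593, 0.386, -0.59]
force: [-1.0, -0.9, 0.9]
grip_width: 0.0858
```

Call:
{"method": "jog_arm", "body": {
  "steps": [
    [0.75, 1, -0.5, 0.54, -1],
    [0.75, 1, -0.5, 0.54, -1],
    [0.75, 1, -0.5, 0.54, -1],
    [0.75, 1, -0.5, 0.54, -1],
    [0.75, 1, -0.5, 0.54, -1],
    [0.75, 1, -0.5, 0.54, -1],
    [0.75, 1, -0.5, 0.54, -1],
    [0.75, 1, -0.5, 0.54, -1],
    [0.75, 1, -0.5, 0.54, -1],
    [0.75, 1, -0.5, 0.54, -1],
    [0.75, 1, -0.5, 0.54, -1],
    [0.75, 1, -0.5, 0.54, -1]
  ]
}}

```text
time: 2.4
eef_pos: [0.6008, -0.0841, 0.1743]
tcp_rot: [0.596, 0.381, 0.595, -0.381]
force: [-0.6, 1.2, -0.9]
grip_width: 0.0853
```

```bash
python3 - <<'E'
from h import *
t,p,M,y,f,g=tcp(); print(t,p,y,f,g,arm.state()["qpos"])
cv2.imwrite("pics/w1.png",arm.get_image("wrist"))
P=arm.camera_params("wrist"); np.save("P1.npy",P,allow_pickle=True)
print(proj("wrist",[.618,-.085,.074],P))
E
```

```text
2.4 [ 0.60084221 -0.08408306  0.17426744] 24.721180726816108 [-0.62155872  1.1602827  -0.89185413] 0.08531829771586036 [-2.68630827e-01  1.93821463e-01  1.60341367e+00 -5.51247263e-04
  1.34332873e+00 -6.99972553e-01]
[333.40400983 196.48723186]
```

View pics/w1.png

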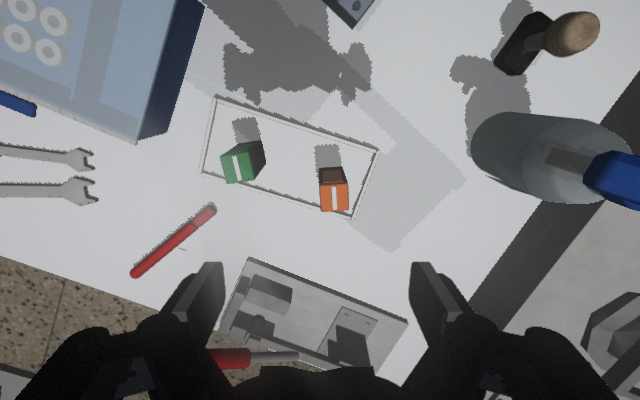

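Wrist picture: amber cap at (334,197), its line almost vertical in the picture, green cap at (238,168); the projection of the top estimate fits.

```bash
python3 - <<'E'
from h import *
im=cv2.imread("pics/w1.png")
cv2.imwrite("pics/z3.png",cv2.resize(im[150:225,290:370],None,fx=8,fy=8,interpolation=cv2.INTER_CUBIC))
E
```

```text
(no output)
```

View pics/z3.png

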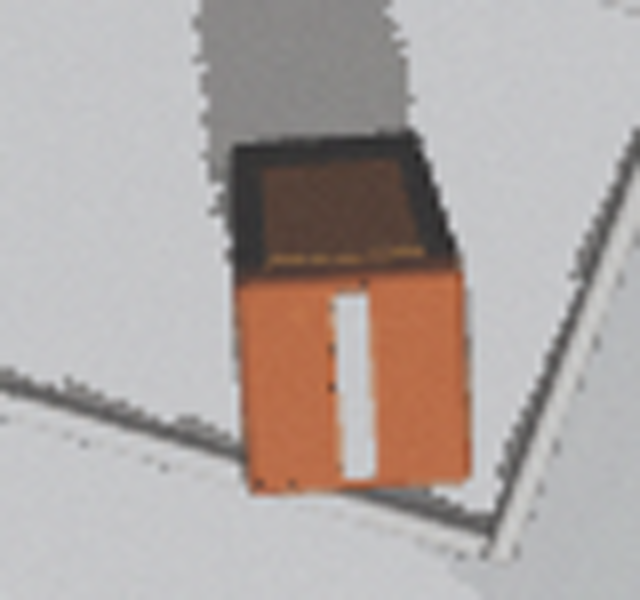

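```bash
python3 - <<'E'
from h import *
from scipy.optimize import least_squares
P=np.load("P1.npy",allow_pickle=True).item()
z3=lambda p:np.array([(p[0]+.5)/8-.5+290,(p[1]+.5)/8-.5+150])
H=.013
# (local, pix)  x axis along +u of line; image-bottom end = a=+1
obs=[((1,-1,.074),(251,492)),((1,1,.074),(468,480)),((-1,-1,.004),(234,147)),((-1,1,.004),(413,131))]
def loc(q,l):
    c,s=np.cos(q[2]),np.sin(q[2]); return [q[0]+H*(c*l[0]-s*l[1]),q[1]+H*(s*l[0]+c*l[1]),l[2]]
for a0 in [-65]:
    for sg in (1,-1):
        f=lambda q:np.concatenate([proj("wrist",loc(q,(l[0],sg*l[1],l[2])),P)-z3(p) for l,p in obs])
        r=least_squares(f,[.618,-.085,np.radians(a0)],x_scale=[.01,.01,.1]); print(sg,r.cost,r.x[:2],np.degrees(r.x[2]),f(r.x).round(2))
A=atz("wrist",z3((350,295)),.074,P);B=atz("wrist",z3((360,478)),.074,P);print(np.degrees(np.arctan2(*(B-A)[[1,0]])),(A+B)/2)
E
```

```text
1 2.305575594442077 [ 0.61876445 -0.08573582] -61.41199153597983 [-0.62  0.92  0.77  0.57 -0.81 -1.01  0.62 -0.64]
-1 1144.0565863019335 [ 0.62171947 -0.09015773] -230.8889828468756 [ -3.82 -17.87  -2.57 -23.36   3.93  27.88   4.1   24.34]
-61.418585078329606 [ 0.61906368 -0.0860974   0.074     ]
```

Call:
{"method": "jog_arm", "body": {
  "steps": [
    [0.072, -0.007, 0, 0.043, -0.3],
    [0.072, -0.007, 0, 0.043, -0.3],
    [0.072, -0.007, -0.1, 0.043, -0.3],
    [0.072, -0.007, -0.2, 0.043, -0.3],
    [0.072, -0.007, -0.27, 0.043, -0.3],
    [0.072, -0.007, -0.27, 0.043, -0.3],
    [0.072, -0.007, -0.27, 0.043, -0.3]
  ]
}}

```text
time: 3.03
eef_pos: [0.6177, -0.0852, 0.1057]
tcp_rot: [0.607, 0.361, 0.608, -0.362]
force: [-0.1, -0.3, 0.5]
grip_width: 0.0554
```

```bash
python3 - <<'E'
from h import *
t,p,M,y,f,g=tcp(); print(t,p,y,f,g)
P=arm.camera_params("wrist"); im=arm.get_image("wrist")
c=np.array([.6188,-.0858]);
for a in (28.6,28.6+90,28.6+180,28.6+270):
    a=np.radians(a+45); q=[*(c+.0184*np.array([np.cos(a),np.sin(a)])),.074]; u=proj("wrist",q,P); cv2.circle(im,tuple(int(v) for v in u.round()),1,(255,0,0),-1)
cv2.imwrite("pics/w2.png",im)
E
```

```text
3.0333 [ 0.61769367 -0.08517684  0.1056613 ] 28.532315377152507 [-0.1304545  -0.33602454  0.52363221] 0.05538746571630727
```

View pics/w2.png

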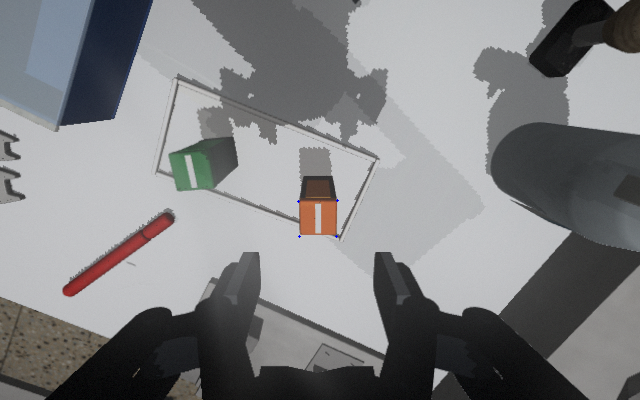

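The projected corners fall right on the cap (299,201)…(338,236), and the fingers are centred on it at column 317. Now I'll go down and grip.

Call:
{"method": "jog_arm", "body": {
  "steps": [
    [0.004, -0.002, -0.12, 0, -0.3],
    [0.004, -0.002, -0.23, 0, -0.3],
    [0.004, -0.002, -0.275, 0, -0.3],
    [0.004, -0.002, -0.275, 0, -0.3],
    [0.004, -0.002, -0.275, 0, 0],
    [0.004, -0.002, -0.275, 0, 0.2],
    [0.004, -0.002, -0.275, 0, 0.6],
    [0.004, -0.002, -0.275, 0, 0.6],
    [0.004, -0.002, -0.275, 0, 0.6],
    [0.004, -0.002, -0.275, 0, 0.6],
    [0.004, -0.002, -0.275, 0, 0.6]
  ],
  "force": 40
}}

```text
time: 4.0
eef_pos: [0.6217, -0.0856, 0.04]
tcp_rot: [0.61, 0.361, 0.607, -0.36]
force: [-0.9, 0.4, 6.6]
grip_width: 0.0235
```

```bash
python3 - <<'E'
from h import *
t,p,M,y,f,g=tcp(); print(t,p,y,f,g)
cv2.imwrite("pics/w3.png",arm.get_image("wrist"))
E
```

```text
4.0 [ 0.62173881 -0.08564211  0.03998677] 28.66311696893525 [-0.88548623  0.39537693  6.64370964] 0.023477966359115098
```

View pics/w3.png

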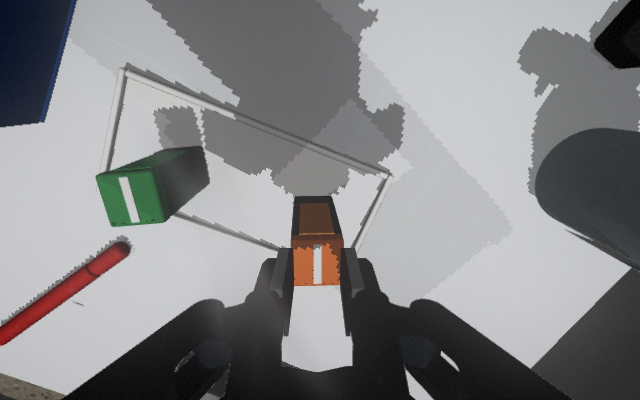

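```bash
python3 - <<'E'
from h import *
im=cv2.imread("pics/w3.png")
cv2.imwrite("pics/z4.png",cv2.resize(im[185:345,255:385],None,fx=3.7,fy=3.7,interpolation=cv2.INTER_CUBIC))
s=arm.state();print(s["time"],s["eef_pos"],s["force"],s["torque"],s["grip_width"])
t,p,M,y,f,g=tcp()
for q in ([0,0,0],[-.0187,0,0]): print(proj("wrist",p+M@np.array(q)))
E
```

```text
4.05 [ 0.62175596 -0.08564101  0.04000694] [-1.51240733 -0.52485108  6.24701548] [-0.07080898  0.19572063  0.03530098] 0.02365664133576851
[316.40540053 236.67317454]
[316.38333871 251.54684985]
```

View pics/z4.png

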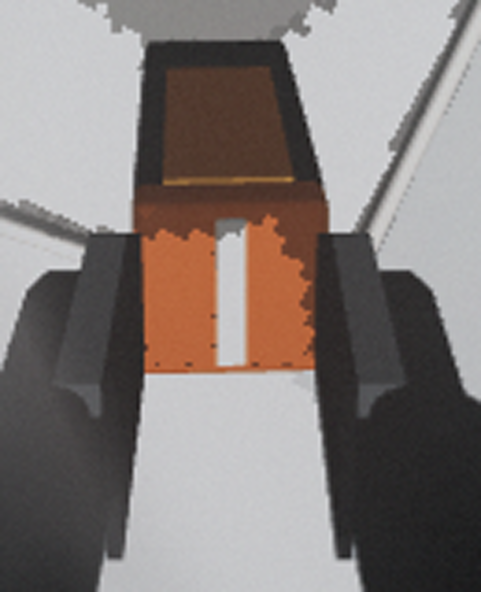

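Grip is symmetric; the cap sits centred between the pads, and the clear face towards the camera is untouched. Lift.

Call:
{"method": "jog_arm", "body": {
  "steps": [
    [0, 0, 0.04, 0, 0.6],
    [0, 0, 0.12, 0, 0.6],
    [0, 0, 0.26, 0, 0.6],
    [0, 0, 0.4, 0, 0.6],
    [0, 0, 0.54, 0, 0.6],
    [0, 0, 0.64, 0, 0.6],
    [0, 0, 0.64, 0, 0.6],
    [0, 0, 0.64, 0, 0.6],
    [0, 0, 0.64, 0, 0.6]
  ]
}}

```text
time: 4.8
eef_pos: [0.6194, -0.0848, 0.1969]
tcp_rot: [0.608, 0.361, 0.608, -0.361]
force: [-0.2, -0.4, -2.1]
grip_width: 0.0231
```

Call:
{"method": "jog_arm", "body": {
  "steps": [
    [-0.06, 0.12, 0, -0.06, 0.6],
    [-0.13, 0.26, 0, -0.13, 0.6],
    [-0.2, 0.4, 0, -0.2, 0.6],
    [-0.27, 0.53, 0, -0.27, 0.6],
    [-0.33, 0.65, 0, -0.34, 0.6],
    [-0.38, 0.755, 0, -0.41, 0.6],
    [-0.38, 0.755, 0, -0.48, 0.6],
    [-0.38, 0.755, 0, -0.48, 0.6],
    [-0.38, 0.755, 0, -0.48, 0.6],
    [-0.38, 0.755, 0, -0.48, 0.6]
  ]
}}

```text
time: 5.63
eef_pos: [0.5245, 0.1031, 0.1961]
tcp_rot: [-0.433, -0.558, -0.434, 0.559]
force: [0.9, -0.1, -0.3]
grip_width: 0.0232
```

```bash
python3 - <<'E'
from h import *
t,p,M,y,f,g=tcp(); print(t,p,y,f,g)
P=arm.camera_params("wrist"); im=arm.get_image("wrist"); np.save("P4.npy",P,allow_pickle=True)
cv2.imwrite("pics/w4.png",im)
print(proj("wrist",[.543,.171,.044],P))
E
```

```text
5.6333 [0.52447709 0.10312513 0.1960903 ] -14.403864797567508 [ 0.8899053  -0.09257289 -0.28443963] 0.023190071791748562
[317.75930313 103.60413351]
```

View pics/w4.png

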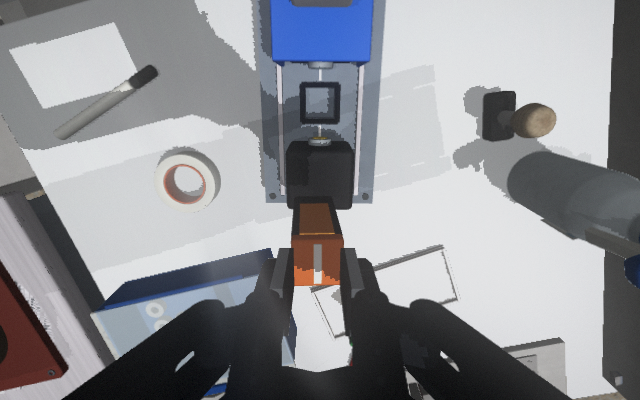

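The glass is held over the lamp block. The well collar is at (320,102), about 2 px from the prediction, with the guide lines upright. I'll zoom in.

```bash
python3 - <<'E'
from h import *
im=cv2.imread("pics/w4.png")
cv2.imwrite("pics/z5.png",cv2.resize(im[50:210,250:390],None,fx=5,fy=5,interpolation=cv2.INTER_CUBIC)[:600])
cv2.imwrite("pics/z6.png",cv2.resize(im[190:300,270:365],None,fx=5,fy=5,interpolation=cv2.INTER_CUBIC))
E
```

```text
(no output)
```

View pics/z5.png

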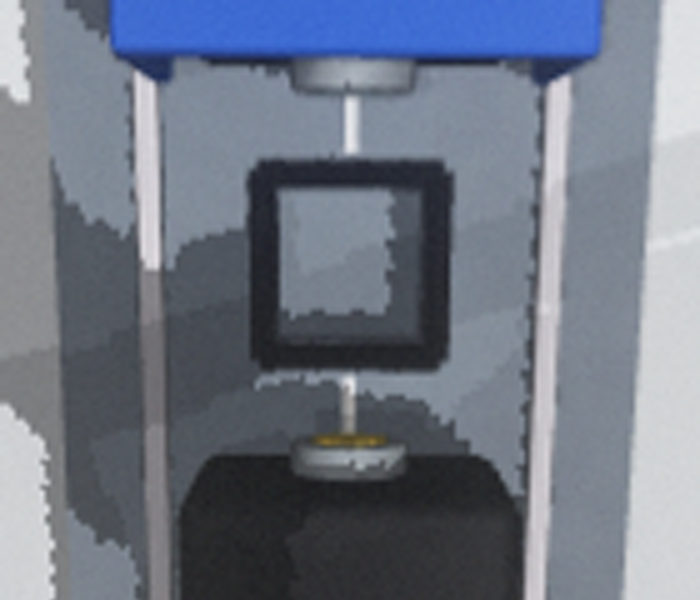

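View pics/z6.png

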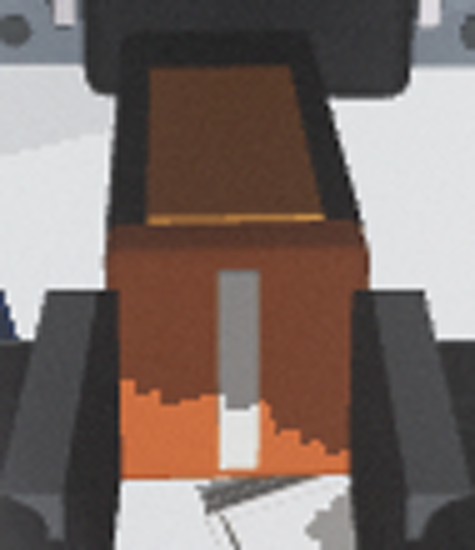

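```bash
python3 - <<'E'
from h import *
P=np.load("P4.npy",allow_pickle=True).item()
z5=lambda p:((p[0]+.5)/5-.5+250,(p[1]+.5)/5-.5+50)
z6=lambda p:((p[0]+.5)/5-.5+270,(p[1]+.5)/5-.5+190)
ang=lambda A,B:np.degrees(np.arctan2(*(B-A)[[1,0]]))
U=lambda p,z:atz("wrist",z5(p),z,P)
o=[U(p,.042) for p in [(248,160),(453,160),(450,370),(250,368)]]; i=[U(p,.040) for p in [(278,187),(422,187),(422,345),(278,345)]]
for q in (o,i): print(np.mean(q,0),[np.linalg.norm(q[k]-q[(k+1)%4]).round(4) for k in range(4)], ang(q[3],q[0]),ang(q[2],q[1]))
print("line",ang(U((348,430),.04),U((352,97),.04)),"rails",ang(U((158,590),.044),U((148,100),.044)),ang(U((535,590),.044),U((559,100),.044)))
a,b=U((352,97),.04),U((348,430),.04)
# rails mid
print("rail gap",np.linalg.norm(U((150,265),.044)-U((549,265),.044)),(U((150,265),.044)+U((549,265),.044))/2)
# cell: cap top z
p=np.array([.52447709,.10312513,.1960903]); zc=.196-.040+.074
V=lambda q,z:atz("wrist",z6(q),z,P)
for zt in (zc,):
    A,B=V((239.5,469),zt),V((239.5,270),zt); print("capline",ang(A,B),(A+B)/2,np.linalg.norm(A-B))
e=[V((118,480),zc),V((351,475),zc)]; print(e,np.linalg.norm(e[0]-e[1]))
E
```

```text
[0.54492086 0.17106401 0.042     ] [np.float64(0.0392), np.float64(0.0391), np.float64(0.0398), np.float64(0.0387)] 75.10697556213155 76.06174366607799
[0.54484601 0.17090832 0.04      ] [np.float64(0.0278), np.float64(0.0296), np.float64(0.0287), np.float64(0.0296)] 74.87209326950901 76.57080943548937
line 75.00047393531247 rails 74.61706403464247 75.13775642030885
rail gap 0.07728931824417755 [0.54484614 0.17145372 0.044     ]
capline 75.59433059566207 [0.52544669 0.10431353 0.23      ] 0.022102208064493884
[array([0.51051995, 0.09541992, 0.23      ]), array([0.5333946 , 0.09015258, 0.23      ])] 0.023473276418856166
```

Call:
{"method": "jog_arm", "body": {
  "steps": [
    [0.03, 0.1, 0, -0.006, 0.6],
    [0.06, 0.2, 0, -0.006, 0.6],
    [0.078, 0.268, 0, -0.006, 0.6],
    [0.078, 0.268, 0, -0.006, 0.6],
    [0.078, 0.268, -0.1, -0.006, 0.6],
    [0.078, 0.268, -0.2, -0.006, 0.6],
    [0.078, 0.268, -0.3, -0.006, 0.6],
    [0.078, 0.268, -0.36, -0.006, 0.6],
    [0.078, 0.268, -0.36, -0.006, 0.6],
    [0.078, 0.268, -0.36, -0.006, 0.6]
  ]
}}

```text
time: 6.52
eef_pos: [0.5437, 0.1695, 0.1063]
tcp_rot: [-0.43, -0.56, -0.43, 0.562]
force: [0.6, -1.0, -1.1]
grip_width: 0.0228
```

```bash
python3 - <<'E'
from h import *
t,p,M,y,f,g=tcp(); print(t,p,y,f,g)
P=arm.camera_params("wrist"); im=arm.get_image("wrist"); np.save("P5.npy",P,allow_pickle=True)
cv2.imwrite("pics/w5.png",im); cv2.imwrite("pics/w5z.png",cv2.resize(im[90:300,240:400],None,fx=2.8,fy=2.8,interpolation=cv2.INTER_CUBIC))
s=arm.get_image("side"); cv2.imwrite("pics/s5.png",cv2.resize(s[150:310,220:380],None,fx=3.7,fy=3.7,interpolation=cv2.INTER_CUBIC))
E
```

```text
6.5167 [0.5437245  0.16953091 0.10625265] -15.104001236189013 [ 0.64214676 -0.97567309 -1.11899783] 0.022841607740731722
```

View pics/w5z.png

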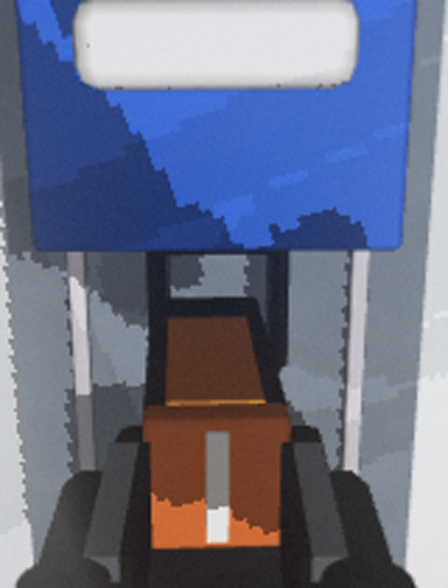

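View pics/s5.png

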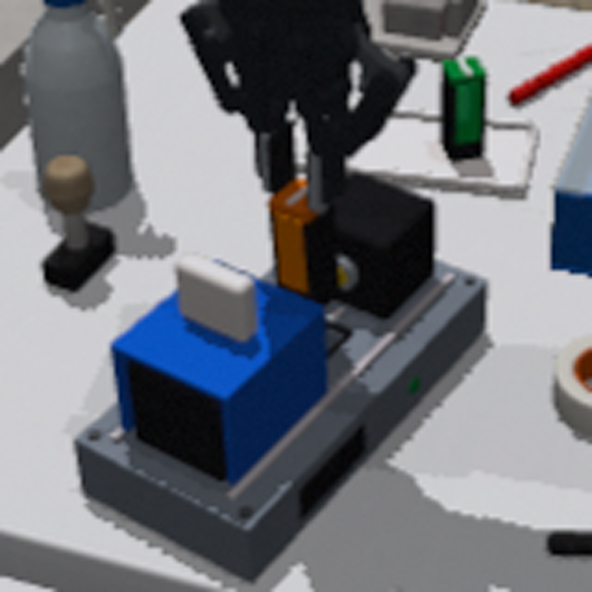

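```bash
python3 - <<'E'
from h import *
im=cv2.imread("pics/w5.png")
cv2.imwrite("pics/z7.png",cv2.resize(im[180:300,275:360],None,fx=5,fy=5,interpolation=cv2.INTER_CUBIC))
E
```

```text
(no output)
```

View pics/z7.png

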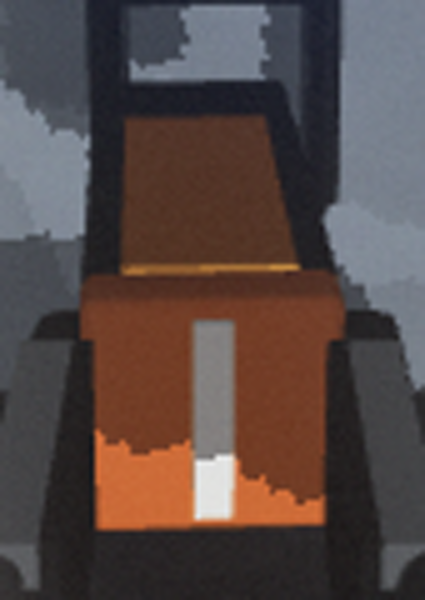

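```bash
python3 - <<'E'
from h import *
from scipy.optimize import least_squares
P=np.load("P5.npy",allow_pickle=True).item()
z7=lambda p:np.array([(p[0]+.5)/5-.5+275,(p[1]+.5)/5-.5+180])
X=.014
obs=[((X,.009,.016),(126,117)),((X,-.009,.016),(268,115)),((X,.009,.062),(121,266)),((X,-.009,.062),(298,262)),((.013,.013,.070),(82,303)),((.013,-.013,.070),(345,300)),((-.013,0,.070),(213,527))]
def f(q):
    R=Ro.from_euler("xyz",q[3:]).as_matrix()  # extrinsic
    return np.concatenate([proj("wrist",q[:3]+R@np.array(l),P)-z7(p) for l,p in obs])
t,p,M,y,_,_=tcp()
r=least_squares(f,[.544,.17,.07,0,0,np.radians(75)],x_scale=[.01,.01,.01,.1,.1,.1])
q=r.x;R=Ro.from_euler("xyz",q[3:]).as_matrix()
print(r.cost,f(q).round(2),"base",q[:3].round(4),"zaxis",R[:,2].round(3),"yaw",np.degrees(q[5]).round(1))
for h in (.05,.07): print(h,(q[:3]+R@[0,0,h]).round(4), "tcp",p.round(4))
z=R[:,2]; a=np.radians(-15); print("tilt about ph x,y comps (deg): along x",np.degrees(z@[np.cos(a),np.sin(a),0]),"along y",np.degrees(z@[-np.sin(a),np.cos(a),0]))
d=q[:2]-[.5449,.1711]; print("base rel well in ph frame mm",1e3*np.array([d@[np.cos(a),np.sin(a)],d@[-np.sin(a),np.cos(a)]]))
E
```

```text
1.1263467755257628 [ 0.46 -0.03 -0.48  0.04  0.52 -0.77 -0.27 -0.49  0.06  0.48 -0.28  0.24
  0.01  0.51] base [0.5411 0.1688 0.0651] zaxis [ 0.039 -0.009  0.999] yaw 74.8
0.05 [0.5431 0.1684 0.115 ] tcp [0.5456 0.1703 0.1087]
0.07 [0.5439 0.1682 0.135 ] tcp [0.5456 0.1703 0.1087]
tilt about ph x,y comps (deg): along x 2.292029050562259 along y 0.10482085004477722
base rel well in ph frame mm [-3.03853866 -3.19540343]
```

```bash
python3 - <<'E'
from h import *
P=np.load("P5.npy",allow_pickle=True).item()
z7=lambda p:np.array([(p[0]+.5)/5-.5+275,(p[1]+.5)/5-.5+180]); z8=lambda p:np.array([(p[0]+.5)/2.8-.5+240,(p[1]+.5)/2.8-.5+90])
a=np.radians(-15); ex=np.array([np.cos(a),np.sin(a)]);ey=np.array([-np.sin(a),np.cos(a)])
b=np.array([.5411,.1688]); rel=lambda w:(1e3*np.array([(w[:2]-b)@ex,(w[:2]-b)@ey])).round(2)
U=lambda q,z:atz("wrist",q,z,P)
print("outer",rel(U(z7((92,60)),.042)),rel(U(z7((340,60)),.042)))
print("inner",rel(U(z7((128,40)),.04)),rel(U(z7((302,40)),.04)))
print("rails",rel(U(z8((82,330)),.044)),rel(U(z8((358,330)),.044)))
print("inner+y edge (expect 14.6)",rel(U(z7((215,6)),.04)))
for i in range(3):
    print(tcp()[1].round(4),arm.state()["time"]); im=arm.get_image("top")
cv2.imwrite("pics/t6.png",im)
E
python3 - <<'E'
import cv2
im=cv2.imread("pics/w5.png");cv2.imwrite("pics/z8.png",cv2.resize(im[165:220,270:370],None,fx=7,fy=7,interpolation=cv2.INTER_CUBIC))
E
```

```text
outer [-15.97   9.66] [22.44  9.58]
inner [-10.44  12.28] [16.62 12.22]
rails [-34.91  -2.71] [42.02 -2.86]
inner+y edge (expect 14.6) [ 3.1  17.73]
[0.5456 0.1703 0.1087] 6.6167
[0.5459 0.1705 0.1091] 6.6667
[0.5459 0.1706 0.1092] 6.7167
```

View pics/z8.png

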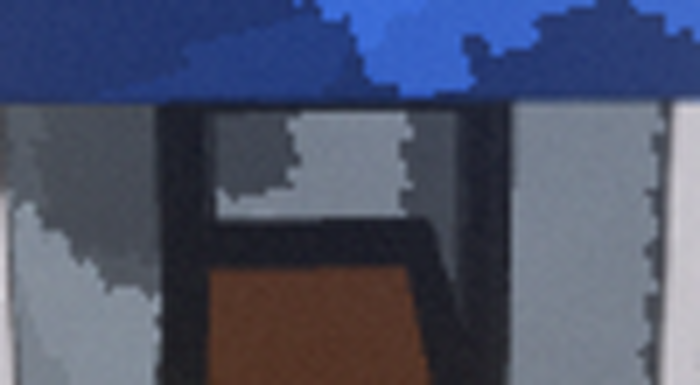

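Call:
{"method": "jog_arm", "body": {
  "steps": [
    [0.006, 0.005, 0, 0, 0.6],
    [0.006, 0.005, 0, 0, 0.6],
    [0.006, 0.005, -0.03, 0, 0.6],
    [0.006, 0.005, -0.06, 0, 0.6],
    [0.006, 0.005, -0.08, 0, 0.6],
    [0.006, 0.005, -0.09, 0, 0.6],
    [0.006, 0.005, -0.1, 0, 0.6],
    [0.006, 0.005, -0.11, 0, 0.6],
    [0.006, 0.005, -0.12, 0, 0.6],
    [0.006, 0.005, -0.13, 0, 0.6],
    [0.006, 0.005, -0.13, 0, 0.6],
    [0.006, 0.005, -0.13, 0, 0.6]
  ]
}}

```text
time: 7.77
eef_pos: [0.5459, 0.172, 0.0747]
tcp_rot: [-0.43, -0.561, -0.43, 0.561]
force: [-0.1, 0.1, -0.9]
grip_width: 0.0232
```

```bash
python3 - <<'E'
from h import *
for i in range(2):
    t,p,M,y,f,g=tcp(); print(t,p,y,f,g); im=arm.get_image("wrist")
cv2.imwrite("pics/w7.png",im[60:380,160:480])
s=arm.get_image("side"); cv2.imwrite("pics/s7.png",cv2.resize(s[150:310,220:380],None,fx=3.7,fy=3.7,interpolation=cv2.INTER_CUBIC))
E
```

```text
7.7667 [0.54589555 0.17195147 0.07468153] -15.08134894479795 [-0.06419884  0.11408913 -0.940184  ] 0.023204367040801324
7.8167 [0.54594079 0.17196949 0.07480393] -15.083945773704007 [ 0.02552551  0.64018529 -1.52309735] 0.022537402865893886
```

View pics/w7.png

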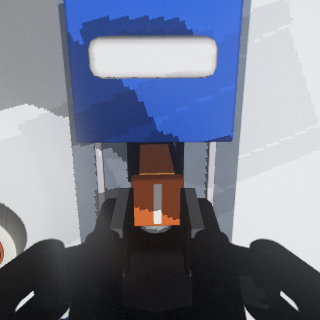

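View pics/s7.png

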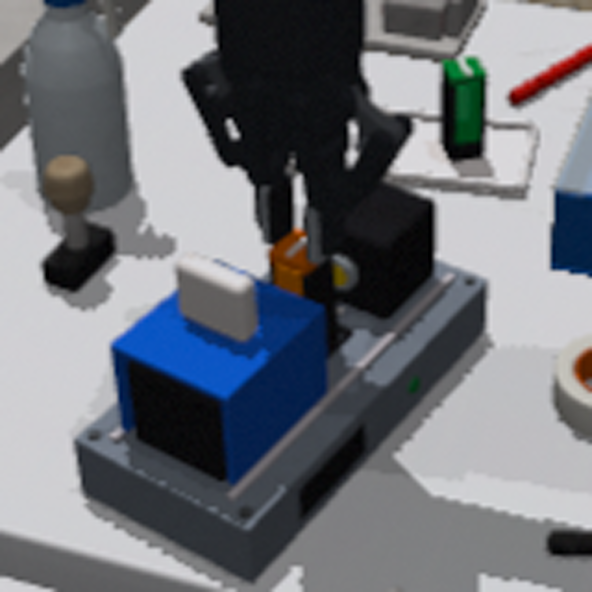

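The foot is in the mouth (base at about 34 mm) with no contact force. Continue slowly.

Call:
{"method": "jog_arm", "body": {
  "steps": [
    [0, 0, -0.006, 0, 0.6],
    [0, 0, -0.012, 0, 0.6],
    [0, 0, -0.018, 0, 0.6],
    [0, 0, -0.024, 0, 0.6],
    [0, 0, -0.03, 0, 0.6],
    [0, 0, -0.036, 0, 0.6],
    [0, 0, -0.042, 0, 0.6],
    [0, 0, -0.048, 0, 0.6],
    [0, 0, -0.048, 0, 0.6],
    [0, 0, -0.048, 0, 0.6]
  ]
}}

```text
time: 8.75
eef_pos: [0.5458, 0.172, 0.0625]
tcp_rot: [-0.43, -0.561, -0.43, 0.561]
force: [0.9, -0.1, -1.1]
grip_width: 0.0227
```

```bash
python3 - <<'E'
from h import *
t,p,M,y,f,g=tcp(); print(t,p,y,f,g)
E
```

```text
8.75 [0.54575405 0.17195947 0.06253063] -15.082217509488885 [ 0.86812058 -0.12048277 -1.07374965] 0.022688977735054464
```

Call:
{"method": "jog_arm", "body": {
  "steps": [
    [0, 0, -0.003, 0, 0.6],
    [0, 0, -0.006, 0, 0.6],
    [0, 0, -0.009, 0, 0.6],
    [0, 0, -0.009, 0, 0.6]
  ]
}}

```text
time: 9.08
eef_pos: [0.5458, 0.172, 0.0604]
tcp_rot: [-0.43, -0.561, -0.43, 0.561]
force: [0.4, -0.6, -0.8]
grip_width: 0.0231
```

Call:
{"method": "jog_arm", "body": {
  "steps": [
    [0, 0, -0.002, 0, 0.6],
    [0, 0, -0.004, 0, 0.6],
    [0, 0, -0.004, 0, 0.6]
  ]
}}

```text
time: 9.33
eef_pos: [0.5459, 0.172, 0.0594]
tcp_rot: [-0.43, -0.561, -0.43, 0.561]
force: [0.3, -0.8, -1.8]
grip_width: 0.0229
```

Call:
{"method": "jog_arm", "body": {
  "steps": [
    [0, 0, -0.002, 0, 0.6],
    [0, 0, -0.004, 0, 0.6],
    [0, 0, -0.004, 0, 0.6]
  ]
}}

```text
time: 9.58
eef_pos: [0.5459, 0.172, 0.0584]
tcp_rot: [-0.43, -0.561, -0.43, 0.561]
force: [-0.1, -0.0, -0.9]
grip_width: 0.023
```

Call:
{"method": "jog_arm", "body": {
  "steps": [
    [0, 0, -0.002, 0, 0.6],
    [0, 0, -0.004, 0, 0.6],
    [0, 0, -0.004, 0, 0.6]
  ]
}}

```text
time: 9.83
eef_pos: [0.5459, 0.172, 0.0574]
tcp_rot: [-0.43, -0.561, -0.43, 0.561]
force: [0.6, 0.4, -0.1]
grip_width: 0.023
```

```bash
python3 - <<'E'
from h import *
t,p,M,y,f,g=tcp(); print(t,p,y,f,g)
P=arm.camera_params("wrist"); im=arm.get_image("wrist"); np.save("P8.npy",P,allow_pickle=True)
cv2.imwrite("pics/w8.png",im);cv2.imwrite("pics/w8z.png",cv2.resize(im[170:310,260:375],None,fx=4.2,fy=4.2,interpolation=cv2.INTER_CUBIC))
E
```

```text
9.8333 [0.54585253 0.17198256 0.05738444] -15.082038697303478 [ 0.58078428  0.35100308 -0.08886811] 0.02301208121388439
```

View pics/w8z.png

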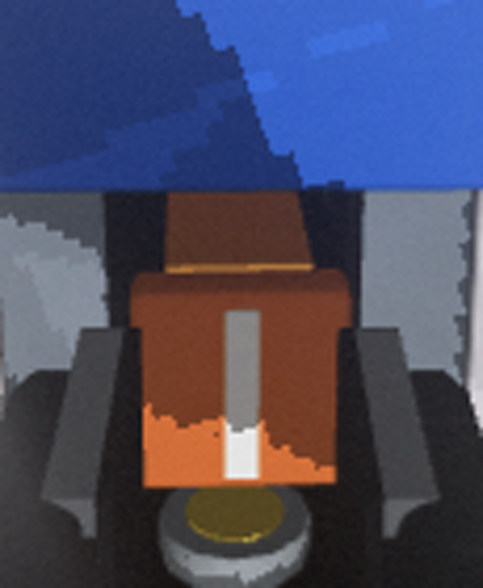

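Call:
{"method": "jog_arm", "body": {
  "steps": [
    [0, 0, -0.002, 0, 0.6],
    [0, 0, -0.004, 0, 0.6],
    [0, 0, -0.004, 0, 0.6]
  ]
}}

```text
time: 10.13
eef_pos: [0.5459, 0.172, 0.0564]
tcp_rot: [-0.43, -0.561, -0.43, 0.561]
force: [0.2, -1.8, -1.1]
grip_width: 0.023
```

Call:
{"method": "jog_arm", "body": {
  "steps": [
    [0, 0, -0.002, 0, 0.6],
    [0, 0, -0.004, 0, 0.6],
    [0, 0, -0.004, 0, 0.6]
  ]
}}

```text
time: 10.38
eef_pos: [0.5459, 0.172, 0.0554]
tcp_rot: [-0.43, -0.561, -0.43, 0.561]
force: [0.1, 0.3, -1.0]
grip_width: 0.0226
```

Call:
{"method": "jog_arm", "body": {
  "steps": [
    [0, 0, -0.002, 0, 0.6],
    [0, 0, -0.004, 0, 0.6],
    [0, 0, -0.004, 0, 0.6]
  ]
}}

```text
time: 10.63
eef_pos: [0.5458, 0.172, 0.0544]
tcp_rot: [-0.43, -0.561, -0.43, 0.561]
force: [-0.1, -0.5, -1.5]
grip_width: 0.0231
```

Call:
{"method": "jog_arm", "body": {
  "steps": [
    [0, 0, -0.002, 0, 0.6],
    [0, 0, -0.004, 0, 0.6],
    [0, 0, -0.004, 0, 0.6]
  ]
}}

```text
time: 10.88
eef_pos: [0.5462, 0.172, 0.0542]
tcp_rot: [0.43, 0.561, 0.43, -0.561]
force: [-1.1, -1.3, 4.1]
grip_width: 0.0228
```

Contact at TCP z 0.054, exactly the expected seat height, at 4 N. Release.

Call:
{"method": "jog_arm", "body": {
  "steps": [
    [0, 0, 0.001, 0, 0.3],
    [0, 0, 0.001, 0, 0.25],
    [0, 0, 0.001, 0, 0.2],
    [0, 0, 0.001, 0, 0.1],
    [0, 0, 0.001, 0, 0],
    [0, 0, 0.001, 0, -0.15],
    [0, 0, 0.001, 0, -0.3],
    [0, 0, 0.001, 0, -0.3]
  ]
}}

```text
time: 11.55
eef_pos: [0.5459, 0.172, 0.0537]
tcp_rot: [-0.43, -0.561, -0.43, 0.561]
force: [-0.5, 0.4, -0.2]
grip_width: 0.0554
```

```bash
python3 - <<'E'
from h import *
t,p,M,y,f,g=tcp(); print(t,p,y,f,g)
P=arm.camera_params("wrist"); im=arm.get_image("wrist"); np.save("P9.npy",P,allow_pickle=True)
cv2.imwrite("pics/w9.png",im)
s=arm.get_image("side"); cv2.imwrite("pics/s9.png",cv2.resize(s[150:310,220:380],None,fx=3.7,fy=3.7,interpolation=cv2.INTER_CUBIC))
E
```

```text
11.55 [0.54586013 0.1720135  0.05370319] -15.083655193702752 [-0.47555779  0.4176274  -0.18205809] 0.055420176554057426
```

View pics/w9.png

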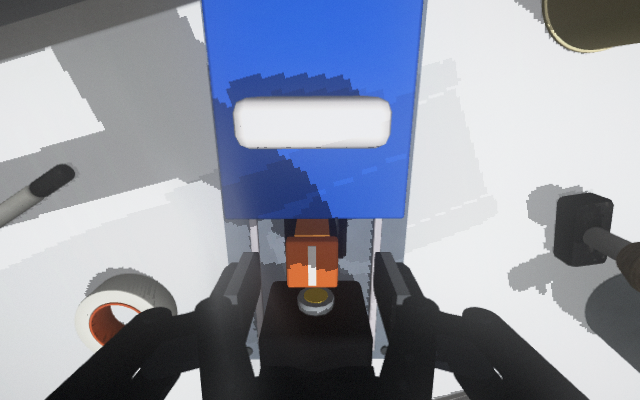

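View pics/s9.png

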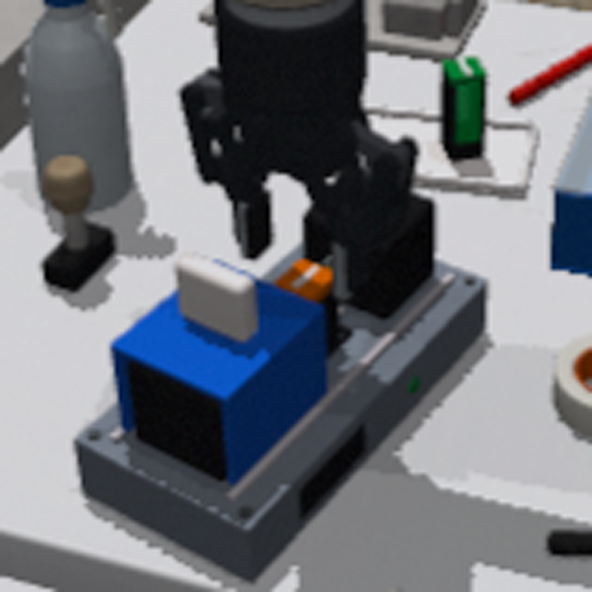

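The cap at (312,261) is released and looks upright and square. Retreat straight up and check.

Call:
{"method": "jog_arm", "body": {
  "steps": [
    [0, 0, 0.05, 0, -0.3],
    [0, 0, 0.15, 0, -0.3],
    [0, 0, 0.3, 0, -0.3],
    [0, 0, 0.45, 0, -0.3],
    [0, 0, 0.56, 0, -0.3],
    [0, 0, 0.56, 0, -0.3],
    [0, 0, 0.56, 0, -0.3],
    [0, 0, 0.56, 0, -0.3]
  ]
}}

```text
time: 12.32
eef_pos: [0.5456, 0.172, 0.1938]
tcp_rot: [-0.43, -0.561, -0.43, 0.561]
force: [-0.5, 0.2, -0.1]
grip_width: 0.0557
```

```bash
python3 - <<'E'
from h import *
t,p,M,y,f,g=tcp(); print(t,p,y,f,g,arm.state()["qpos"].round(2))
P=arm.camera_params("wrist"); im=arm.get_image("wrist"); np.save("P10.npy",P,allow_pickle=True)
cv2.imwrite("pics/w10.png",im);cv2.imwrite("pics/w10z.png",cv2.resize(im[90:250,240:400],None,fx=3.7,fy=3.7,interpolation=cv2.INTER_CUBIC))
E
```

```text
12.3167 [0.54558479 0.17197497 0.19383925] -15.079697339655446 [-0.46719957  0.23877975 -0.12323228] 0.055719235106811274 [0.17 0.1  1.67 0.   1.37 0.43]
```

View pics/w10z.png

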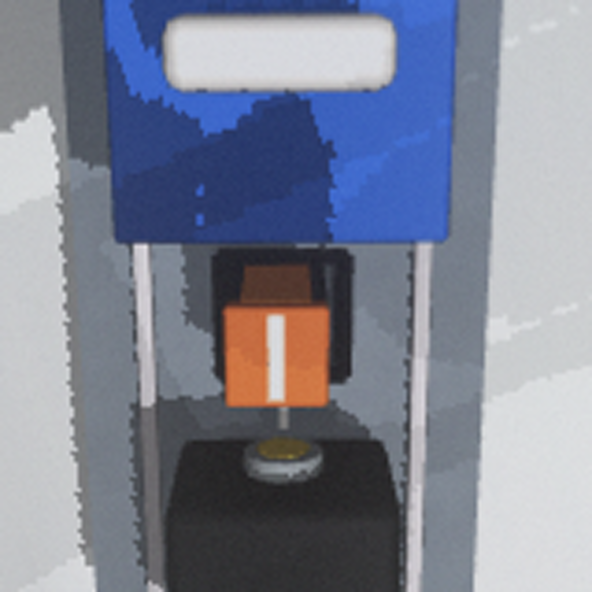

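```bash
python3 - <<'E'
from h import *
P=np.load("P10.npy",allow_pickle=True).item()
zz=lambda p:np.array([(p[0]+.5)/3.7-.5+240,(p[1]+.5)/3.7-.5+90])
U=lambda p,z:atz("wrist",zz(p),z,P)
a=np.radians(-15); ex=np.array([np.cos(a),np.sin(a)]);ey=np.array([-np.sin(a),np.cos(a)])
w=np.array([.5449,.1711])
ang=lambda A,B:np.degrees(np.arctan2(*(B-A)[[1,0]]))
rel=lambda q:(1e3*np.array([(q[:2]-w)@ex,(q[:2]-w)@ey])).round(1)
for z in (.088,.092): print(z,[rel(U(p,z)) for p in [(225,308),(329,306),(330,405),(227,406)]])
print("line",ang(U((276,402),.088),U((275,315),.088)),"dekline", ang(U((150,400),.044),U((141,250),.044)),ang(U((416,400),.044),U((424,250),.044)))
print("collar",rel((U((212,250),.042)+U((350,250),.042))/2),rel(U((350,383),.042)))
c=[U(p,.141) for p in [(163,52),(398,52),(281,14),(281,90)]]; print("grip",[rel(q) for q in c],np.mean(c,0))
print("hood front edge",rel(U((281,242),.105)))
E
```

```text
0.088 [array([-13.8,  14. ]), array([11.2, 14.4]), array([ 11.7, -10.7]), array([-13.8, -10.9])]
0.092 [array([-13.6,  15. ]), array([11.1, 15.4]), array([11.6, -9.4]), array([-13.6,  -9.6])]
line 75.3534900277091 dekline 76.04761923534899 73.98663098226027
collar [-0.5 19.1] [ 19.2 -19.5]
grip [array([-21.5,  74.9]), array([21.4, 74.8]), array([ 0. , 81.4]), array([ 0. , 68.2])] [0.56425375 0.24340782 0.141     ]
hood front edge [-0.2 33.2]
```

Glass seated: cap size fits 88 mm height, line at 75.4° against the photometer's about 75°. The hood grip is 74.8 mm open, at (0.564, 0.243). Go over the grip with a quarter turn.

Call:
{"method": "jog_arm", "body": {
  "steps": [
    [0.02, 0.08, 0, 0.08, -0.3],
    [0.04, 0.16, 0, 0.16, -0.3],
    [0.06, 0.24, 0, 0.24, -0.3],
    [0.075, 0.286, 0, 0.32, -0.3],
    [0.075, 0.286, 0, 0.4, -0.3],
    [0.075, 0.286, 0, 0.48, -0.3],
    [0.075, 0.286, 0, 0.56, -0.3],
    [0.075, 0.286, 0, 0.64, -0.3],
    [0.075, 0.286, 0, 0.72, -0.3],
    [0.075, 0.286, 0, 0.8, -0.3],
    [0.075, 0.286, 0, 0.88, -0.3],
    [0.075, 0.286, 0, 0.96, -0.3]
  ]
}}

```text
time: 13.37
eef_pos: [0.5633, 0.2431, 0.1913]
tcp_rot: [0.696, 0.115, 0.699, -0.116]
force: [0.3, -0.3, 0.5]
grip_width: 0.0553
```

Call:
{"method": "jog_arm", "body": {
  "steps": [
    [0, 0, 0, 0.04, -0.3],
    [0, 0, 0, 0.04, -0.3],
    [0, 0, 0, 0.04, -0.3],
    [0, 0, 0, 0.04, -0.3]
  ]
}}

```text
time: 13.7
eef_pos: [0.564, 0.2433, 0.1926]
tcp_rot: [0.7, 0.096, 0.701, -0.097]
force: [0.1, 0.5, 1.3]
grip_width: 0.0553
```

```bash
python3 - <<'E'
from h import *
t,p,M,y,f,g=tcp(); print(t,p,y,f,g,arm.state()["qpos"].round(2))
P=arm.camera_params("wrist"); im=arm.get_image("wrist"); np.save("P11.npy",P,allow_pickle=True)
cv2.imwrite("pics/w11.png",im)
E
```

```text
13.7 [0.56401189 0.24331644 0.19257786] 74.34179097256204 [0.12117954 0.46747704 1.31717396] 0.05529087253106126 [ 0.28  0.2   1.56 -0.    1.38 -1.02]
```

View pics/w11.png

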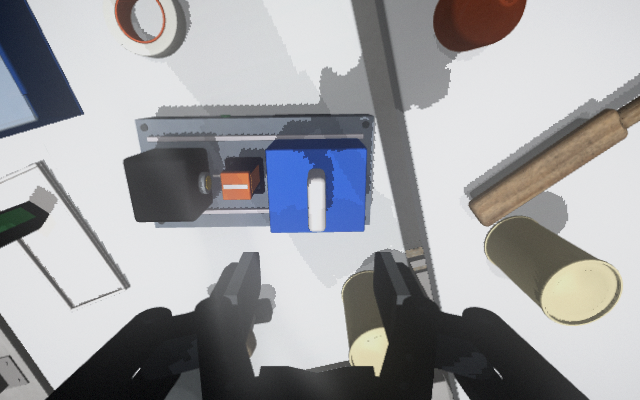

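The bar (column 317) is centred between the fingers (249/385). Go down and grip.

Call:
{"method": "jog_arm", "body": {
  "steps": [
    [0, 0, -0.1, 0.006, -0.3],
    [0, 0, -0.2, 0.006, -0.3],
    [0, 0, -0.28, 0.006, -0.3],
    [0, 0, -0.32, 0.006, -0.3],
    [0, 0, -0.32, 0.006, -0.3],
    [0, 0, -0.32, 0.006, 0],
    [0, 0, -0.32, 0.006, 0.3],
    [0, 0, -0.32, 0.006, 0.5],
    [0, 0, -0.32, 0.006, 1],
    [0, 0, -0.32, 0.006, 1],
    [0, 0, -0.32, 0.006, 1],
    [0, 0, -0.32, 0.006, 1]
  ],
  "force": 40
}}

```text
time: 14.75
eef_pos: [0.5648, 0.2436, 0.1141]
tcp_rot: [0.701, 0.092, 0.701, -0.092]
force: [-1.1, 0.3, 0.4]
grip_width: -0.0001
```

```bash
python3 - <<'E'
from h import *
t,p,M,y,f,g=tcp(); print(t,p,y,f,g)
d=np.array([.5449,.1711])-p[:2]; a=np.radians(-15);print(d, d@[-np.sin(a),np.cos(a)], -.077*np.array([-np.sin(a),np.cos(a)])/.25)
E
```

```text
14.75 [0.56482691 0.2435573  0.11414925] 75.00187928128487 [-1.06207717  0.27052746  0.35240493] -0.00010012311978681686
[-0.01992691 -0.0724573 ] -0.07514584236838684 [-0.07971627 -0.29750515]
```

Opening reads 0: the bar isn't between the fingers. Look.

```bash
python3 - <<'E'
from h import *
im=arm.get_image("wrist"); cv2.imwrite("pics/w12.png",im)
s=arm.get_image("side"); cv2.imwrite("pics/s12.png",cv2.resize(s[150:310,220:380],None,fx=3.7,fy=3.7,interpolation=cv2.INTER_CUBIC))
E
```

```text
(no output)
```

View pics/w12.png

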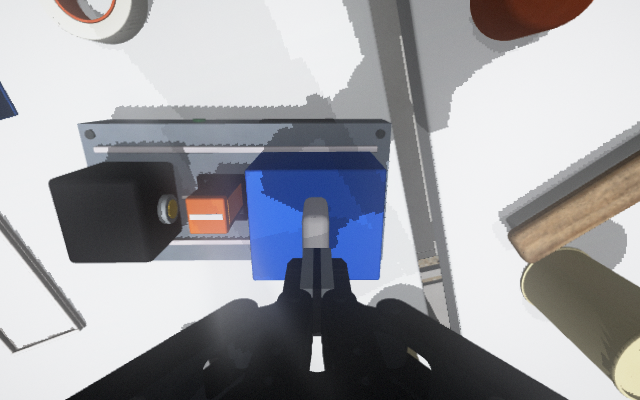

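View pics/s12.png

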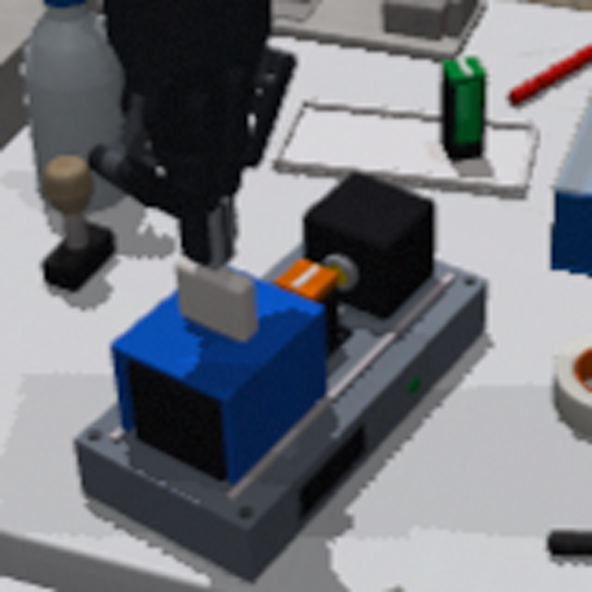

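```bash
python3 - <<'E'
from h import *
P11=np.load("P11.npy",allow_pickle=True).item()
P12=arm.camera_params("wrist")
a=np.radians(-15); ex=np.array([np.cos(a),np.sin(a),0]);ey=np.array([-np.sin(a),np.cos(a),0])
for P in (P11,P12):
  c=np.array([.5643,.2434,0])
  for z in (.141,.105): print(z,[proj("wrist",c+ex*i*.022+ey*j*.007+[0,0,z],P).round(0).tolist() for i in(-1,1) for j in (-1,1)])
  print("hood roof",[proj("wrist",c+ex*i*.0375+ey*j*.042+[0,0,.105],P).round(0).tolist() for i in(-1,1) for j in (-1,1)])
t,p,M,y,f,g=tcp(); print(p,proj("wrist",p,P12),P12["extrinsics"])
E
```

```text
0.141 [[307.0, 179.0], [326.0, 179.0], [308.0, 234.0], [326.0, 234.0]]
0.105 [[308.0, 168.0], [325.0, 168.0], [309.0, 217.0], [325.0, 217.0]]
hood roof [[265.0, 150.0], [368.0, 148.0], [270.0, 234.0], [365.0, 233.0]]
0.141 [[302.0, 219.0], [330.0, 219.0], [303.0, 295.0], [329.0, 295.0]]
0.105 [[304.0, 196.0], [328.0, 196.0], [305.0, 261.0], [327.0, 261.0]]
hood roof [[244.0, 171.0], [388.0, 171.0], [252.0, 283.0], [380.0, 283.0]]
[0.56465716 0.2435257  0.11385337] [316.58442251 236.49994978] [[ 2.59755450e-01  9.15559207e-01  3.07047950e-01  4.85847550e-01]
 [ 9.65674430e-01 -2.46260195e-01 -8.26366293e-02  2.64731062e-01]
 [-4.50388058e-05  3.17973669e-01 -9.48099543e-01  2.87998262e-01]
 [ 0.00000000e+00  0.00000000e+00  0.00000000e+00  1.00000000e+00]]
```

```bash
python3 - <<'E'
from h import *
im=cv2.imread("pics/w12.png")
cv2.imwrite("pics/z12.png",cv2.resize(im[180:330,255:380],None,fx=4,fy=4,interpolation=cv2.INTER_CUBIC))
s=cv2.imread("pics/s12.png"); cv2.imwrite("pics/s12z.png",cv2.resize(s[150:350,100:350],None,fx=3,fy=3,interpolation=cv2.INTER_CUBIC))
s=arm.state();print(s["grip_width"],s["joint_efforts"].round(1))
E
```

```text
1.6225118224662974e-05 [  0.  -49.9 -36.9  -0.   -0.    0. ]
```

View pics/z12.png

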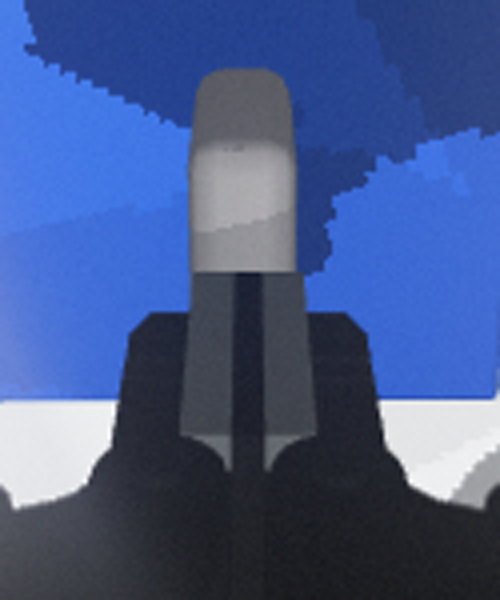

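View pics/s12z.png

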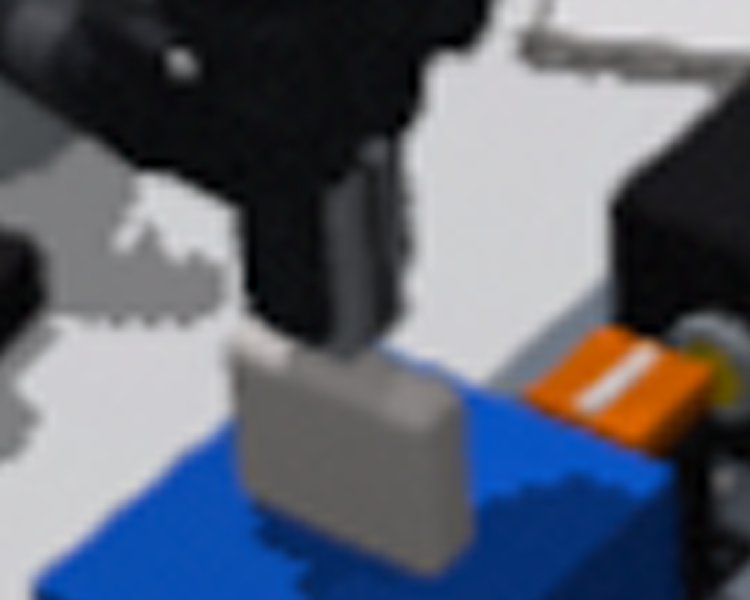

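```bash
python3 - <<'E'
from h import *
s=arm.get_image("side"); t=arm.get_image("top"); 
t_,p,M,y,f,g=tcp(); print(p)
a=np.radians(-15); ex=np.array([np.cos(a),np.sin(a),0]);ey=np.array([-np.sin(a),np.cos(a),0])
c=np.array([.5643,.2434,0])
for n,im in(("side",s),("top",t)):
    P=arm.camera_params(n)
    big=cv2.resize(im,None,fx=4,fy=4,interpolation=cv2.INTER_CUBIC)
    dr=lambda q,col:cv2.circle(big,tuple(int(v) for v in (proj(n,q,P)*4+1.5).round()),3,col,-1)
    for z in(.141,.105):
        for i in(-1,1):
            for j in(-1,1): dr(c+ex*i*.022+ey*j*.007+[0,0,z],(0,255,0))
    dr(p,(0,0,255)); dr(p+[0,0,.0187],(0,255,255)); dr(p+[0,0,.06],(255,0,255))
    u=(proj(n,c+[0,0,.12],P)*4).astype(int); cv2.imwrite(f"pics/{n}13.png",big[u[1]-250:u[1]+250,u[0]-300:u[0]+300])
E
```

```text
[0.56461046 0.24345248 0.11373196]
```

View pics/side13.png

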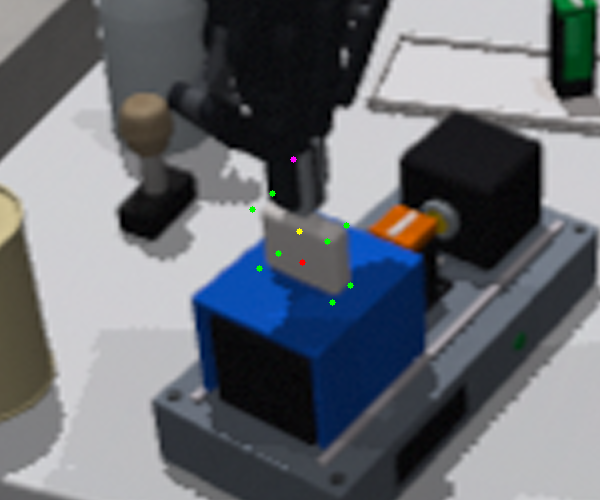

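View pics/top13.png

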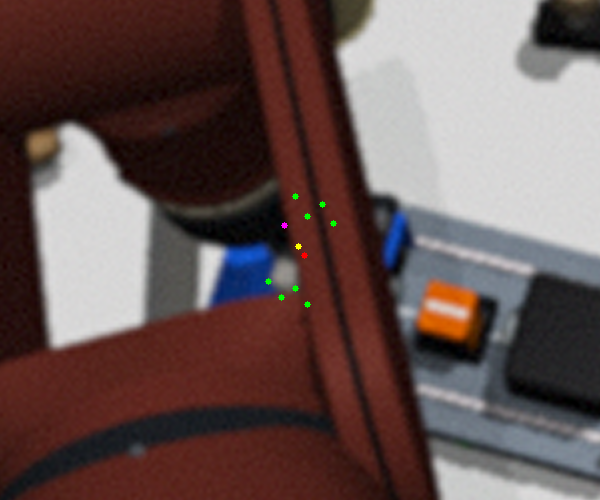

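```bash
python3 - <<'E'
from h import *
t,p,M,y,f,g=tcp(); P=arm.camera_params("wrist")
for h in np.arange(0,.071,.01):
    print(h,[proj("wrist",p+M@np.array([-h,0,s]),P).round(0)[1] for s in(-.011,0,.011)], proj("wrist",p+M@np.array([-h,.01,-.011]),P).round(0)[0])
E
```

```text
0.0 [np.float64(219.0), np.float64(237.0), np.float64(253.0)] 334.0
0.01 [np.float64(226.0), np.float64(244.0), np.float64(261.0)] 335.0
0.02 [np.float64(234.0), np.float64(253.0), np.float64(271.0)] 336.0
0.03 [np.float64(242.0), np.float64(262.0), np.float64(281.0)] 337.0
0.04 [np.float64(252.0), np.float64(273.0), np.float64(292.0)] 338.0
0.05 [np.float64(263.0), np.float64(285.0), np.float64(305.0)] 339.0
0.06 [np.float64(275.0), np.float64(298.0), np.float64(320.0)] 341.0
0.07 [np.float64(290.0), np.float64(314.0), np.float64(337.0)] 343.0
```

The closed fingertips stand above the bar, not around it. Both the side view and the wrist view put the real tips about 30 mm above the reported TCP. I'll raise and measure that offset.

Call:
{"method": "jog_arm", "body": {
  "steps": [
    [0, 0, 0.08, 0, 1],
    [0, 0, 0.16, 0, 1],
    [0, 0, 0.16, 0, 1],
    [0, 0, 0.16, 0, 1],
    [0, 0, 0.16, 0, 1]
  ]
}}

```text
time: 15.37
eef_pos: [0.5643, 0.2434, 0.1532]
tcp_rot: [0.701, 0.092, 0.701, -0.092]
force: [-0.1, -0.2, -0.4]
grip_width: 0.0002
```

```bash
cat > look.py <<'E'
from h import *
import sys
tag=sys.argv[1]
t_,p,M,y,f,g=tcp(); print(t_,p,y,f,g)
s=arm.get_image("side")
P=arm.camera_params("side")
big=cv2.resize(s,None,fx=5,fy=5,interpolation=cv2.INTER_CUBIC)
for h,col in((0,(0,0,255)),(.02,(0,255,255)),(.04,(0,255,0)),(.06,(255,0,255))):
    cv2.circle(big,tuple(int(v) for v in (proj("side",p+[0,0,h],P)*5+2).round()),3,col,-1)
u=(proj("side",p+[0,0,.02],P)*5).astype(int); cv2.imwrite(f"pics/{tag}.png",big[max(0,u[1]-280):u[1]+280,u[0]-300:u[0]+300])
E
python3 look.py s14
```

```text
15.3667 [0.56434381 0.24339115 0.1531798 ] 75.0012105805748 [-0.11619745 -0.21499202 -0.44191236] 0.00018580085542307443
```

View pics/s14.png

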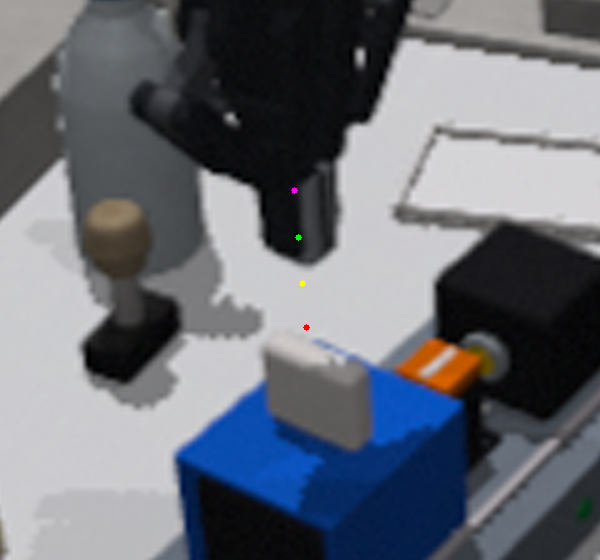

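Tip end at row ~255 is 32 mm above the reported TCP, so the fingers are shorter than the frame says. So the glass was held by its cap sides only, never by the panes. Go 32 mm lower for the hood grip.

Call:
{"method": "jog_arm", "body": {
  "steps": [
    [0, 0, 0, 0, -0.3],
    [0, 0, 0, 0, -0.3],
    [0, 0, 0, 0, -0.3],
    [0, 0, 0, 0, -0.3],
    [0, 0, 0, 0, -0.3],
    [0, 0, -0.06, 0, -0.3],
    [0, 0, -0.12, 0, -0.3],
    [0, 0, -0.18, 0, -0.3],
    [0, 0, -0.24, 0, -0.3],
    [0, 0, -0.28, 0, -0.3],
    [0, 0, -0.28, 0, -0.3],
    [0, 0, -0.28, 0, -0.3]
  ]
}}

```text
time: 16.42
eef_pos: [0.5643, 0.2434, 0.0833]
tcp_rot: [0.701, 0.092, 0.701, -0.092]
force: [0.5, 0.1, 1.0]
grip_width: 0.0558
```

```bash
python3 look.py s15
```

```text
16.4167 [0.56426688 0.24338765 0.08331849] 75.00173988006314 [0.47914465 0.12330351 1.03954488] 0.05578231196617484
```

View pics/s15.png

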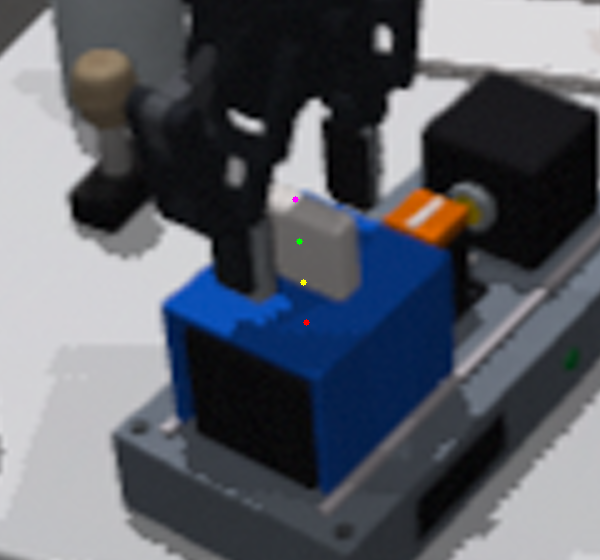

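Fingers now straddle the bar, about 5 mm towards its +x end. Nudge and close.

Call:
{"method": "jog_arm", "body": {
  "steps": [
    [-0.016, 0.004, 0, 0, -0.3],
    [-0.016, 0.004, 0, 0, -0.3],
    [-0.016, 0.004, 0, 0, 0],
    [-0.016, 0.004, 0, 0, 0.3],
    [-0.016, 0.004, 0, 0, 0.5],
    [-0.016, 0.004, 0, 0, 0.9],
    [-0.016, 0.004, 0, 0, 0.9],
    [-0.016, 0.004, 0, 0, 0.9],
    [-0.016, 0.004, 0, 0, 0.9],
    [-0.016, 0.004, 0, 0, 0.9]
  ],
  "force": 40
}}

```text
time: 17.3
eef_pos: [0.5608, 0.2445, 0.0842]
tcp_rot: [0.701, 0.092, 0.701, -0.092]
force: [-1.6, -1.5, 4.6]
grip_width: 0.0132
```

```bash
python3 look.py s16
```

```text
17.3 [0.56079761 0.24447025 0.0841714 ] 75.0099686730589 [-1.63143392 -1.46669162  4.60426529] 0.013187727734542425
```

View pics/s16.png

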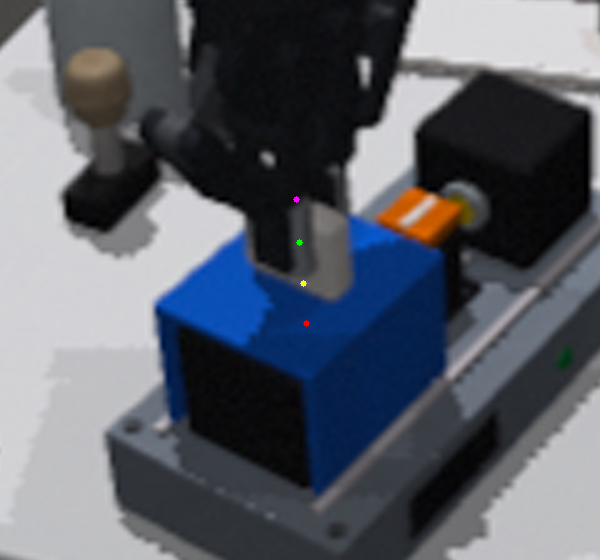

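Grip reads 13 mm on the bar. Slide it towards shut.

Call:
{"method": "jog_arm", "body": {
  "steps": [
    [-0.004, -0.015, 0, 0, 0.9],
    [-0.01, -0.039, 0, 0, 0.9],
    [-0.017, -0.062, 0, 0, 0.9],
    [-0.023, -0.085, 0, 0, 0.9],
    [-0.029, -0.108, 0, 0, 0.9],
    [-0.035, -0.131, 0, 0, 0.9],
    [-0.041, -0.155, 0, 0, 0.9],
    [-0.048, -0.178, 0, 0, 0.9],
    [-0.054, -0.201, 0, 0, 0.9],
    [-0.06, -0.224, 0, 0, 0.9],
    [-0.064, -0.24, 0, 0, 0.9],
    [-0.067, -0.251, 0, 0, 0.9]
  ]
}}

```text
time: 18.35
eef_pos: [0.5444, 0.182, 0.0842]
tcp_rot: [0.702, 0.093, 0.701, -0.092]
force: [0.4, 4.0, 3.7]
grip_width: 0.0133
```

```bash
python3 look.py s17
```

```text
18.35 [0.5443562  0.18202647 0.08415227] 74.99666757762635 [0.40676843 3.98452239 3.67805425] 0.013320438745727395
```

View pics/s17.png

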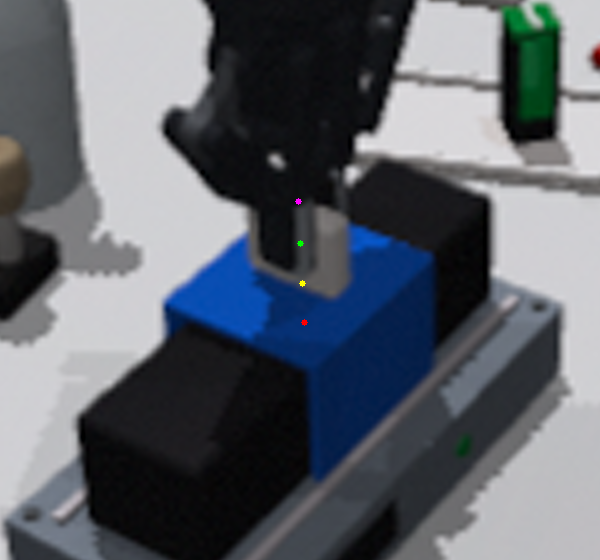

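Call:
{"method": "jog_arm", "body": {
  "steps": [
    [-0.002, -0.008, 0, 0, 0.9],
    [-0.004, -0.016, 0, 0, 0.9],
    [-0.006, -0.024, 0, 0, 0.9],
    [-0.008, -0.031, 0, 0, 0.9],
    [-0.009, -0.035, 0, 0, 0.9],
    [-0.01, -0.039, 0, 0, 0.9],
    [-0.011, -0.042, 0, 0, 0.9],
    [-0.011, -0.042, 0, 0, 0.9]
  ]
}}

```text
time: 19.07
eef_pos: [0.5417, 0.1717, 0.0842]
tcp_rot: [0.701, 0.093, 0.701, -0.092]
force: [2.1, 5.2, 3.8]
grip_width: 0.0133
```

Call:
{"method": "jog_arm", "body": {
  "steps": [
    [-0.001, -0.004, 0, 0, 0.9],
    [-0.002, -0.008, 0, 0, 0.9],
    [-0.002, -0.008, 0, 0, 0.9]
  ]
}}

```text
time: 19.32
eef_pos: [0.5417, 0.1717, 0.0842]
tcp_rot: [0.702, 0.094, 0.7, -0.091]
force: [4.3, 12.7, 2.0]
grip_width: 0.0128
```

The end stop is reached: force jumps to 13 N and position stays fixed. Release and retreat.

Call:
{"method": "jog_arm", "body": {
  "steps": [
    [0.001, 0.004, 0, 0, 0.5],
    [0.001, 0.004, 0, 0, 0.2],
    [0.001, 0.004, 0, 0, 0],
    [0.001, 0.004, 0, 0, -0.3],
    [0.001, 0.004, 0, 0, -0.3],
    [0.001, 0.004, 0, 0, -0.3],
    [0.001, 0.004, 0, 0, -0.3]
  ]
}}

```text
time: 19.9
eef_pos: [0.5408, 0.17, 0.0836]
tcp_rot: [0.701, 0.092, 0.701, -0.092]
force: [0.5, 0.3, -0.4]
grip_width: 0.0554
```

```bash
python3 look.py s18
```

```text
19.9 [0.54078148 0.16998079 0.08362715] 74.98582381041052 [ 0.54202351  0.26657009 -0.44293301] 0.05540672455027349
```

View pics/s18.png

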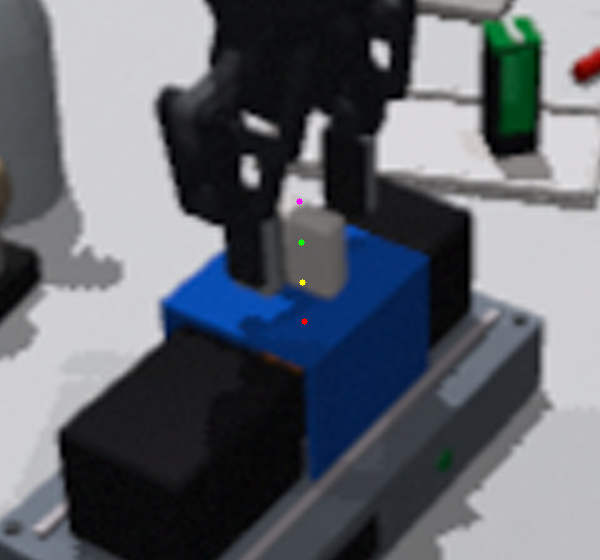

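Hood looks shut. A thin orange sliver of the cap shows at (285,362), under the hood's end edge. Retreat and check from above.

Call:
{"method": "jog_arm", "body": {
  "steps": [
    [0, 0, 0.08, 0, -0.3],
    [0, 0, 0.2, 0, -0.3],
    [0, 0, 0.35, 0, -0.3],
    [0, 0, 0.48, 0, -0.3],
    [0, 0, 0.6, 0, -0.3],
    [0, 0, 0.6, 0, -0.3],
    [0, 0, 0.6, 0, -0.3],
    [0, 0, 0.6, 0, -0.3]
  ]
}}

```text
time: 20.62
eef_pos: [0.5406, 0.1702, 0.2333]
tcp_rot: [0.701, 0.092, 0.701, -0.092]
force: [-0.5, -0.8, -0.9]
grip_width: 0.0555
```

```bash
python3 - <<'E'
from h import *
t,p,M,y,f,g=tcp(); print(t,p,y,f,g)
P=arm.camera_params("wrist"); im=arm.get_image("wrist"); np.save("P20.npy",P,allow_pickle=True)
cv2.imwrite("pics/w20.png",im);cv2.imwrite("pics/w20z.png",cv2.resize(im[90:250,200:440],None,fx=3.3,fy=3.3,interpolation=cv2.INTER_CUBIC))
s=arm.get_image("side"); cv2.imwrite("pics/s20.png",cv2.resize(s[150:310,220:380],None,fx=3.7,fy=3.7,interpolation=cv2.INTER_CUBIC))
E
```

```text
20.6167 [0.54059854 0.1701698  0.23326767] 75.0012985485249 [-0.48120627 -0.79763738 -0.86137029] 0.05548071054157588
```

View pics/w20z.png

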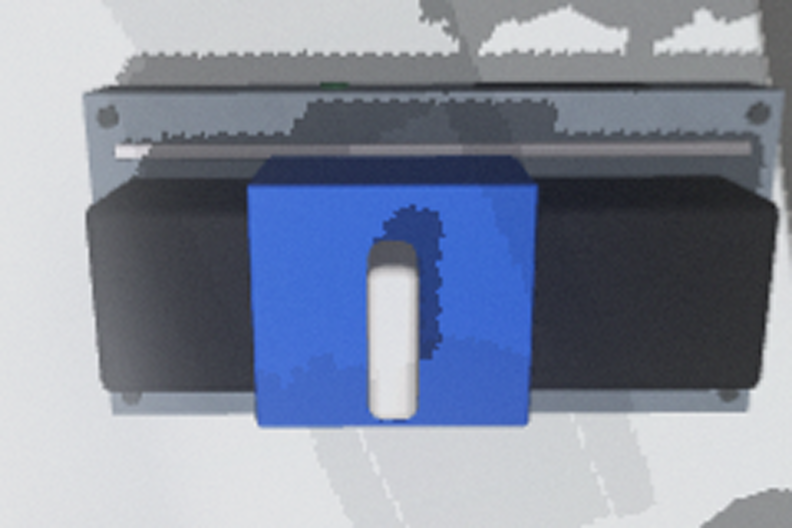

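View pics/s20.png

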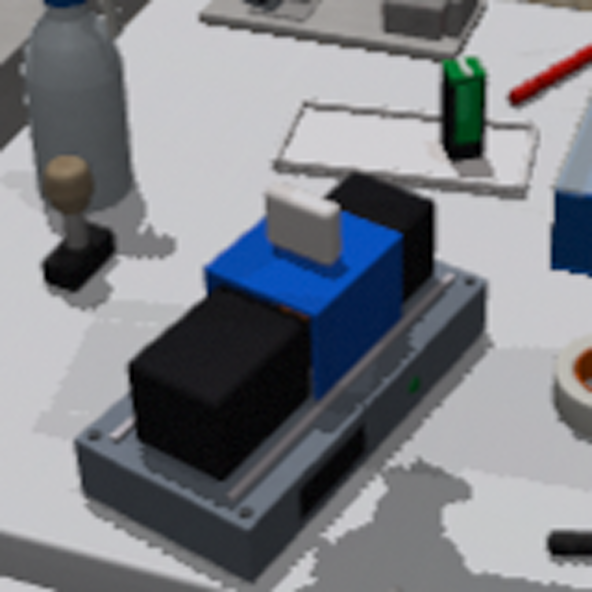

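```bash
python3 - <<'E'
from h import *
P=np.load("P20.npy",allow_pickle=True).item()
zz=lambda p:np.array([(p[0]+.5)/3.3-.5+200,(p[1]+.5)/3.3-.5+90])
U=lambda p,z:atz("wrist",zz(p),z,P)
a=np.radians(-15); ey=np.array([-np.sin(a),np.cos(a)]);ex=np.array([np.cos(a),np.sin(a)]); w=np.array([.5449,.1711])
rel=lambda q:(1e3*np.array([(q[:2]-w)@ex,(q[:2]-w)@ey])).round(1)
print("bar",rel(U((369,340),.141)),rel(U((418,340),.141)),"roof",rel(U((258,422),.105)),rel(U((529,422),.105)),rel(U((249,186),.105)),rel(U((536,186),.105)))
print("base -104/132:",rel(U((84,93),.04)),rel(U((783,93),.04)))
print("blocks -92/116:",rel(U((88,210),.096)),rel(U((777,210),.096)))
for n in ("green_cell","amber_cell"):
    for c in ("side",): print(n,[(d["p"],d["bbox"]) for d in arm.outline_of(c,n)[:2]])
E
```

```text
bar [-2.4 -6.5] [-2.4  6.4] roof [ 35.1 -41.2] [35.1 41.7] [-37.  -40.9] [-36.9  40.6]
base -104/132: [ -57.7 -103.2] [-57.3 130.9]
blocks -92/116: [-28.5 -89.7] [-28.2 112.9]
green_cell [(0.61, [342.2, 163.9, 350.9, 195.5])]
amber_cell []
```

```bash
python3 -c "
from station import arm
print(arm.close_job(), arm.state()['time'])"
```

```text
the job is handed in; nothing more can be done
the job is handed in; nothing more can be done
```

The amber glass is in the photometer's well with its clear faces towards the lamp and the detector. The blue hood is shut over it, and the job was handed in at about 21 s of the 51 s allowed.

**Glass seating:**
- The fingers held the glass by its black frame sides, near the cap, and never touched the clear faces.
- On lowering, it touched the well floor at about 4 N, at the height worked out beforehand.
- After release, the cap measured as it should for a fully seated glass. Its white line lay at 75.4°, against about 75° for the light path.

**Hood:** I slid it about 75 mm to its end stop, where the force rose to 13 N with no further movement. From above, it then measured centred over the well to within about 0.5 mm.

**What did not go as expected:**
- The real fingertips ended about 32 mm above the reported tool point. The glass was therefore gripped higher than planned and hung about 2.3° off upright until it was released.
- For the same reason, the first attempt on the hood grip closed in the air above it and pushed on nothing. The second attempt, 32 mm lower, held.
- The side camera still shows a thin orange sliver under the hood's end on the detector side. I took it for the cap seen through the gap between hood and detector block, but did not confirm this.

The green glass stands where it was in the side picture. I did not go near the other things on the table, and I did not check their positions again at the end.

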